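# Turn the grinding balls out into the clean tray with the tray turner

### The arm

A 6-joint arm with a two-finger parallel gripper is mounted at the origin on a cart in front of the work surface, level with it; the furniture and walls round the work are solid. World frame = base frame: x ahead of the robot, y to its left, z up, the work surface at z = 0. Lengths are in m, angles in rad, forces in N, time in s.
With the tool pointing down it reaches from about 0.375 to 0.975 m from the base axis. Payload 3.8 kg.
Tool frame: the origin (TCP) lies on the centre line of the jaws, within the pads' length; the fingertips stand 25 mm ahead of it and the grasp point (between the pads) lies 6 mm ahead of it; z points along the fingers, y is the direction in which the jaws open and shut (so a half turn about z gives the same grasp; the last joint's range is limited). The gripper opens to 85 mm and grips with 20 to 120 N. Pads are 22 mm wide; open, the fingers measure 114 mm over their backs; the gripper's body (76 mm by 85 mm) begins 54 mm behind the grasp point. The pads swing forward as they close: fully open they stand 13 mm farther back than shut.
Start: joints at [1.087, 0.264, 1.604, -0, 1.274, -0.037], TCP at [0.292, 0.609, 0.256] pointing down, gripper open.
Joint ranges: [-2.63, 2.63], [-0.94, 2.18], [0.31, 2.57], [-1.31, 4.45], [0, 2.66], [-2.55, 2.55]. Speed limits (rad/s): [2.57, 2.57, 3.14, 3.14, 3.14, 3.14].

### API

Orientations are given as a rotation vector (axis times angle).
In Python, from workcell import bot gives the robot as it stands.
- The arm moves only by the tool servo_tool, never from a script. Its argument "moves" is a list of rows, each a list of 3 entries, a list of its own where there are three numbers: the closure in counts, from 0 (fully open) to 255 (shut), then the shift along the tool's x, y, z in m, then the turn about the tool's z in rad. A call has exactly 8 rows; each row shifts and turns the pose as measured when the row begins, along the tool's axes as they then stand; what a row does not reach is not made up. A row lasts 1/12 s, in which the tool goes at most 41.7 mm and 7.16 degrees, less where a joint would pass 70% of its speed; a pose out of reach is approached as far as the arm can. A call is refused whole if a number of a shift passes 0.0417 or a number of a turn 0.125, either way. A call with a gripper value outside its range is refused whole. The fingers move at their own pace and stop on an object; "newtons" is the grip in N (left out, the last holds). Time passes only in rows, so rows that do not move let the fingers close, or fill a call up. It gives the time, the measured TCP pose, the force and the opening at its end, in the units of the state.
- bot.read_state(): the state, without advancing time (a new reading comes with each control period).
- bot.read_camera(name): name is "scene" or "top"; returns a dict with "pixels" (420x560x3 uint8, red, green, blue), "depth" (420x560 float32, m along the optical axis (not along the pixel's ray), 0 where there is no reading), "intrinsics" (3x3 intrinsics, pixels), "R" (3x3) and "t" (3): a world point X has camera coordinates R X + t. Camera axes: x right, y down, z forward; pixel columns grow to the right and rows downward; lengths in m; the calibration is good to about 2 mm. A picture is of the moment at which its call begins.
- bot.finish_job(): hands the job in, once; it reports no verdict.
The state is a dict: "time": time; "q": joint angles; "joint_vel": joint speeds; "joint_torque": joint torques, N m; "tool_pos": TCP position; "tcp_rot": TCP orientation; "wrist_force": force on the tool from outside, world axes, zero at the start; "torque": the same for the moment, N m; "width": opening from 0.0 (shut) to 1.0 (fully open).
Only numpy, scipy, OpenCV 4.12 (cv2) and the standard library are available. Lean on these libraries where they do the work, as an engineer would, in place of code of your own. Each camera call takes 0.05 s, during which the arm holds its last target.

### The job

Turn the loose grinding balls in the tray turner out into the clean tray without spilling any. Cap the full tray with the matching empty metal tray, which lies upside down on the bench: slide it, still upside down, into the turner's open mouth on top of the full tray until it reaches the back, and let go. Then swing the turner's handle half a turn, up, over the top and down on the far side to its stop, so that both trays turn over together, and leave everything in the turner.

Things in the scene. Friction and masses are not known exactly. Their poses are not given: they have to be found in the camera images.
- empty_tray: empty tray, bright steel, 110 x 56 x 23 mm, walls and floor 3 mm, 80 g; lies open side down on the bench, right of the turner. Origin: centre of its open rim (closed bottom 23 mm above it); x along its length (ends alike), z up as it lies, down once turned over. Hold it across its 56 mm width near the end away from the turner. The larger tray lying open side up does not fit the turner
- full_tray: full tray, same size, open side up in the turner's cradle. Origin: centre of its underside; x along its length, into the cradle, z up at first, rim 23 mm above. Inner end at the back plate, outer 35 mm out of the mouth. The empty tray goes on it rim to rim, same centre: slide it in level, its rim 3 to 4 mm above this rim (30 mm of room from this rim to the lips), then let go
- ball_a: one of three loose white ceramic balls, 17 mm across, 20 g, smooth, lying in the full tray, 3 mm below its rim. Origin: centre of the ball
- ball_b: another of the balls
- ball_c: another of the balls
- handle (a point): middle of the turner's handle, a free-spinning black sleeve 16 mm thick, 34 mm long, along x, 29 mm free between it and the cradle. Frame turns with the cradle; at first x level from mouth (robot's right) to back (left), y level outward (to the robot), z up. In it: turning axis along x through y = -75, z = 0 mm (95 mm above the bench); cradle x from -35 (mouth) to its back plate at +40 mm
- cradle (a joint): turn of the cradle in rad: 0 at first (handle level on the robot's side), pi turned over: handle swung up, over the top and down to level on the far side; stops at both ends, 1 to 2 N at the handle, its weight keeps it there. Inside, the cradle is 67 mm wide and 53 mm high, under two 18 mm lips along its top (middle open). The stand behind it is fixed, 120 mm high
There are look-alikes about, which are no part of the job. Leave any brown look-alike of the full_tray alone.

How it is judged:
On the way, in this order (a step that is already met when the one before it is completed fails the run):
1. the empty tray lies on the full tray, in the turner, handle still level on the near side (horizontal distance between empty_tray and full_tray below 0.015 m and angle between the x axis of empty_tray and the x axis of full_tray, either way round below 0.17 rad and x of empty_tray in the frame of handle between -0.032 and 0.003 m and y of empty_tray in the frame of handle between -0.09 and -0.06 m and x of full_tray in the frame of handle between -0.032 and 0.003 m and y of full_tray in the frame of handle between -0.09 and -0.06 m and z of empty_tray in the frame of full_tray between 0.018 and 0.026 m and angle between handle's own z axis and vertical below 0.2 rad and angle between empty_tray's own z axis and vertical below 0.17 rad), for 0.2 s.
2. cradle turned over to its stop (angle between handle's own z axis and vertical above 3 rad), for 0.2 s.
At the end, for the whole second after the job is handed in: Handle at its far stop (8 deg); both trays in the cradle (about 15 mm), turned over (10 deg), lying on each other within 15 mm and 10 deg, at rest; all three balls inside the formerly empty, now lower tray (horizontal distance between empty_tray and full_tray below 0.015 m and angle between the x axis of empty_tray and the x axis of full_tray, either way round below 0.17 rad and x of empty_tray in the frame of handle between -0.032 and 0.003 m and y of empty_tray in the frame of handle between -0.09 and -0.06 m and x of full_tray in the frame of handle between -0.032 and 0.003 m and y of full_tray in the frame of handle between -0.09 and -0.06 m and angle between handle's own z axis and vertical above 3 rad and angle between each of empty_tray, full_tray's own z axis and vertical above 2.97 rad and linear speed of empty_tray below 0.02 m/s and x of ball_a in the frame of empty_tray between -0.055 and 0.055 m and y of ball_a in the frame of empty_tray between -0.03 and 0.03 m and z of ball_a in the frame of empty_tray between 0 and 0.02 m and x of ball_b in the frame of empty_tray between -0.055 and 0.055 m and y of ball_b in the frame of empty_tray between -0.03 and 0.03 m and z of ball_b in the frame of empty_tray between 0 and 0.02 m and x of ball_c in the frame of empty_tray between -0.055 and 0.055 m and y of ball_c in the frame of empty_tray between -0.03 and 0.03 m and z of ball_c in the frame of empty_tray between 0 and 0.02 m); the robot touches nothing.
It fails at once if a ball falls out of the trays (height (world z) of any of ball_a, ball_b, ball_c below 0.045 m).
It also fails if it takes over 62 s, if anything falls off the work surface, if the arm or the gripper's body presses on something with over 40 N, if the wrist force passes 120 N, or if a joint passes its speed limit or range.

## Working session

There is one attempt and no reset: what is moved stays moved. The work goes in short steps, Python scripts to look and compute and a tool call to move; the robot and the scene stay as the last step left them, time stands still between calls to the robot, and variables do not carry over. Pictures are saved under pics/ and viewed, and the job is handed in when it is done.

Besides the shell and the picture viewer there is one more tool, called as a command line: name --argument value ..., lists and objects as JSON in quotes. servo_tool: Moves the arm, as the interface text tells. Its arguments: {"type":"object","properties":{"moves":{"type":"array","items":{"type":"array"}},"newtons":{"type":"number"}},"required":["moves"]}

```bash
mkdir -p pics; ls; cat > h.py <<'E'
import numpy as np,cv2
from workcell import bot
def snap(n,tag):
    c=bot.read_camera(n); cv2.imwrite(f'pics/{tag}.png',c['pixels'][:,:,::-1]); np.savez(f'{tag}.npz',**c); return c
def pts(c):
    d=c['depth']; K=c['intrinsics']; v,u=np.mgrid[:d.shape[0],:d.shape[1]]
    P=np.stack([(u-K[0,2])*d/K[0,0],(v-K[1,2])*d/K[1,1],d],-1)
    return (P-c['t'])@c['R']
def ray(c,u,v,z):
    K=c['intrinsics'];d=np.linalg.solve(K,np.array([u,v,1.]));R=c['R'];o=-R.T@c['t'];d=R.T@d
    return o+d*(z-o[2])/d[2]
E
python3 - <<'E'
from h import *
for n in('scene','top'):
    c=snap(n,n+'0'); print(c['intrinsics'].tolist(),(-c['R'].T@c['t']).tolist())
s=bot.read_state();print(s)
E
```

```text
pics
[[497.4497203716762, 0.0, 277.47965934538195], [0.0, 497.4497203716762, 206.83066360918485], [0.0, 0.0, 1.0]] [0.050073247993645396, 0.27566900959257895, 0.6435067093919202]
[[539.0561784548728, 0.0, 273.6458579146652], [0.0, 539.0561784548728, 210.64089795679618], [0.0, 0.0, 1.0]] [0.3465156214721653, -0.1583857862214708, 0.9218176275837426]
{'time': 0.1, 'q': array([ 1.08709869e+00,  2.64671479e-01,  1.60529289e+00,  8.44039349e-06,
        1.27371584e+00, -3.69163965e-02]), 'joint_vel': array([ 0.00023558, -0.00235748, -0.00271144, -0.00097179,  0.00195244,
        0.00113934]), 'joint_torque': array([ 2.33979708e-04, -5.16704929e+01, -3.68590343e+01, -1.28857055e-04,
        6.25242828e-03,  3.34122865e-05]), 'tool_pos': array([0.29135505, 0.60817175, 0.25506081]), 'tcp_rot': array([-0.69586252, -3.06299611,  0.00316484]), 'wrist_force': array([ 0.11146091, -0.61598955, -0.10928996]), 'torque': array([-0.00634069,  0.04317983, -0.00685985]), 'width': 0.9998074014367189}
```

View pics/scene0.png

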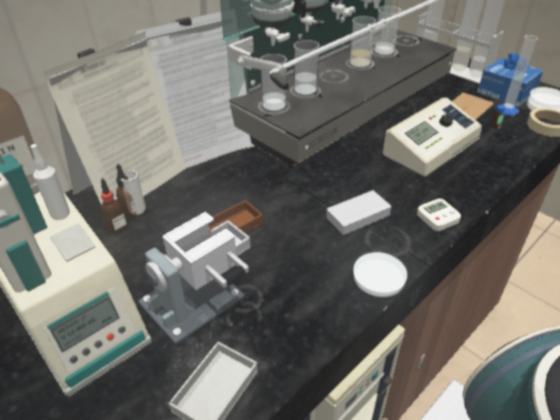

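View pics/top0.png

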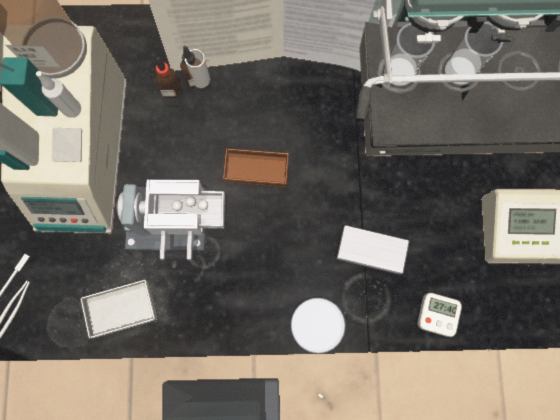

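The top view shows the turner at about (170,210), with white balls in its tray at (178–203,204). There are three candidates for the tray:
- **(373,250):** a bright steel block lying closed side up, right of the turner.
- **(118,309):** a larger open-side-up tray.
- **(256,167):** the brown look-alike.

The one at (373,250) fits the description. I'll enlarge it to check.

```bash
python3 - <<'E'
from h import *
c=dict(np.load('top0.npz'));im=c['pixels'][:,:,::-1]
a=cv2.resize(im[215:285,325:425],None,fx=4,fy=4,interpolation=cv2.INTER_CUBIC)
b=cv2.resize(im[165:265,110:240],None,fx=4,fy=4,interpolation=cv2.INTER_CUBIC)
o=np.zeros((690,520,3),np.uint8);o[:280,:400]=a;o[285:685,:520]=b;o=cv2.resize(o,None,fx=.86,fy=.86)
cv2.imwrite('pics/crop.png',o)
s=dict(np.load('scene0.npz'));b=cv2.resize(s['pixels'][195:345,130:270,::-1],None,fx=4,fy=4,interpolation=cv2.INTER_CUBIC);cv2.imwrite('pics/crops.png',b)
P=pts(c)
z=P[...,2]
print('bench',np.median(z[280:300,180:260]))
# empty tray
m=((z>0.015)&(z<0.032)).astype(np.uint8);m[:215]=0;m[290:]=0;m[:,:320]=0;m[:,430:]=0
n,l,st,_=cv2.connectedComponentsWithStats(m);i=1+np.argmax(st[1:,4]);Q=P[l==i];print(st[i],np.median(Q[:,2]))
r=cv2.minAreaRect((Q[:,:2]*1000).astype(np.float32));print('depth rect',r)
g=im.min(2);mm=((g>110)&(np.indices(g.shape)[0]>215)&(np.indices(g.shape)[0]<290)&(np.indices(g.shape)[1]>325)&(np.indices(g.shape)[1]<425)).astype(np.uint8)
n,l,st,_=cv2.connectedComponentsWithStats(mm);i=1+np.argmax(st[1:,4])
vv,uu=np.where(l==i);W=np.array([ray(c,u,v,.023)[:2] for u,v in zip(uu,vv)])
print('color rect',cv2.minAreaRect((W*1000).astype(np.float32)))
# turner
for v in range(175,262,4): print(v,' '.join('%3d'%(1000*z[v,u]) for u in range(118,236,4)))
E
```

```text
bench -0.0008685792854017842
[ 338  226   70   47 2213] 0.022426699078276036
depth rect ((460.8030700683594, -333.260498046875), (110.57632446289062, 56.9973258972168), 75.02764129638672)
color rect ((459.99322509765625, -333.101806640625), (112.32160186767578, 58.97504425048828), 75.09793090820312)
175  -2  -2   0  -3  -2  -1   0   0  -1   0   0  -1   0  -4  -2   0  -1  -3   0  -1  -1   0   1  -2  -1   0   0   4   2   0
179  -1   2  -2   2  -2   0   1   0  -1   0   0  -2   0  -1   0   0  -2  -1   0   0  -1   0  -1  -3  -1  -2   0  21  22  24
183  -2  -2  -1  -1   0   0   0 125 125 125 123 122 119 124 123 124 124 123 123 124 126  -2   0  -5   0   0   0  -3  -3   0
187  -1  -1 118 120 118   7   8 124 124 126 125 921 125 126 126 126 125 125 125 124 124  77   0  -3  -2   1  -3   0   0  -2
191   0   0 119 120 119 103   1 124 127 120 126 125 121 125 126 123 126 126 123 123 125  91  92  89  91  89  90   0  -3   0
195  -1 112 119 120 120 113  74 122 111  86  73  70  70  70  72  71  70  71  71  69  70  69  68  69  73  74  91  -2   0  -1
199 117 116 120 119 116 109  83 124 113  88  70  74  69
[... 1228 characters left out ...]
   8  98   5   6   6   7   7   8 100   8   6   8   0   1   2  -1   0  -1  -3  -2
243  -2   0   7  12  10   7   3   5   5   9   7  98  11   6   6   8   5   4 101  12  10   6   0   0   1  -2   0   0   0  -1
247   0  -2   6   4   6   6   8   7   6  10   7  99   6   8   5   3   7   6  99   6   5   6   0   0   1   0   0  -1   0   0
251  -1   0   0   0   1   0  -1  -1  -1  -2  -1 100  98 103 100 101  99  96  94   0   0   0  -1  -1   0   0  -1   0  -3  -1
255   0   3   1   0  -1  -3  -1  -1   0   0   0 102 102 103 101 104 103 101 101  -2  -2   0  -4   0   4   0   0  -1  -3   2
259  -2   0   1   0   0   0   0   0  -1   2   0  89 101  96  99  97  99  95  93   0  -1   2  -1  -3 921   0   0   0  -2   0
```

View pics/crop.png

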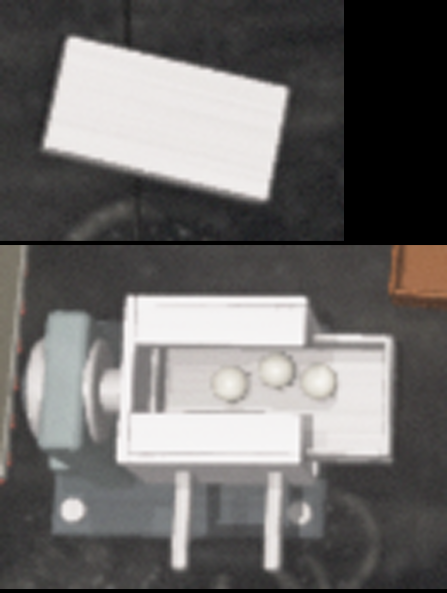

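View pics/crops.png

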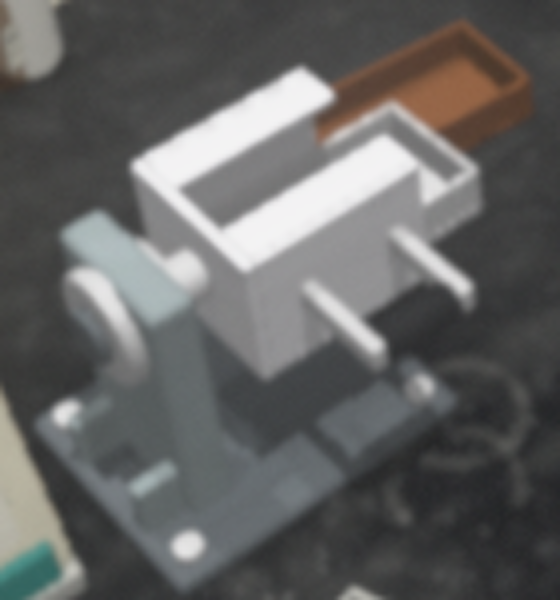

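The crop confirms it: a closed-bottom bright tray measuring about 110x57 mm, top at 22–23 mm. Next I'll measure the turner, the full tray, the handle and the current tool axes.

```bash
python3 - <<'E'
from h import *
from scipy.spatial.transform import Rotation as Ro
c=dict(np.load('top0.npz'));P=pts(c);z=P[...,2]
v,u=np.indices(z.shape)
def rect(m,name):
    Q=P[m]; Q=Q[:, :]; print(name,len(Q),'z',np.round(np.median(Q[:,2]),4),cv2.minAreaRect((Q[:,:2]*1000).astype(np.float32)),'min',Q.min(0).round(4),'max',Q.max(0).round(4))
box=lambda a,b,d,e:(v>=a)&(v<=b)&(u>=d)&(u<=e)
rect(box(178,232,145,205)&(z>.118)&(z<.13),'lips')
rect(box(205,232,145,205)&(z>.118)&(z<.13),'nearlip')
rect(box(178,204,150,205)&(z>.118)&(z<.13),'farlip')
rect(box(190,230,203,228)&(z>.06)&(z<.098),'tray out')
rect(box(198,222,204,219)&(z>.062)&(z<.078),'floor out')
rect(box(249,262,158,196)&(z>.085)&(z<.11),'handle')
rect(box(234,247,158,170)&(z>.085)&(z<.11),'rodL')
rect(box(234,247,184,196)&(z>.085)&(z<.11),'rodR')
s=bot.read_state();print(Ro.from_rotvec(s['tcp_rot']).as_matrix().round(3).tolist())
im=c['pixels'][:,:,::-1]
g=im.min(2)
for r in range(248,264,2): print(r,g[r,154:200:2])
for r in (205,211,219): print(r,g[r,200:232])
for col in (208,212,216): print(col,g[184:236,col])
E
```

```text
lips 1605 z 0.1247 ((523.293212890625, -12.154029846191406), (80.44619750976562, 75.11299133300781), 87.72881317138672) min [ 0.4845 -0.0535  0.1181] max [0.5624 0.0281 0.129 ]
nearlip 821 z 0.1247 ((502.9266052246094, -11.220348358154297), (80.7857437133789, 34.99720764160156), 86.77902221679688) min [ 0.4845 -0.0515  0.1183] max [0.5227 0.0281 0.129 ]
farlip 682 z 0.1248 ((549.561767578125, -16.19797134399414), (74.30673217773438, 21.663694381713867), 88.61907196044922) min [ 0.5381 -0.0535  0.1197] max [0.5611 0.0207 0.1285]
tray out 795 z 0.072 ((525.7745971679688, -70.84281158447266), (63.91203689575195, 35.382572174072266), 0.19299693405628204) min [ 0.4938 -0.0885  0.0656] max [ 0.5577 -0.053   0.0941]
floor out 369 z 0.0708 ((523.2736206054688, -67.48686218261719), (24.79131317138672, 40.75379180908203), 89.72010803222656) min [ 0.5028 -0.0799  0.0672] max [ 0.5437 -0.055   0.0746]
handle 343 z 0.1003 ((449.15887451171875, -15.003156661987305), (47.92880630493164, 17.55138397216797), 87.12000274658203) min [ 0.44   -0.039   0.0884] max [0.4588 0.0087 0.1051]
rodL 76 z 0.0994 
[... 1502 characters left out ...]
228 227 214 222 149  88  60  62  63  60  61  62  60]
208 [ 75  75  73  73  70  74 111 217 216 153 129 176 206 213 214 227 231 227
 220 220 214 208 213 220 225 226 227 228 227 226 229 232 231 231 227 229
 233 230 228 231 225 202 145 137  91  63  56  60  57  54  57  62]
212 [ 73  77  75  77  77  75 108 220 227 164 134 174 210 212 214 225 230 228
 229 228 229 229 229 231 231 230 230 229 228 226 228 232 231 230 229 229
 232 230 231 230 226 225 162 143  94  63  60  56  62  60  54  58]
216 [ 78  76  78  78  73  81  96 178 222 162 127 162 209 215 213 226 230 229
 228 229 231 229 230 231 230 231 231 230 228 226 228 232 232 232 229 228
 233 232 231 232 234 230 163 140  92  61  56  55  58  54  60  57]
```

```bash
python3 - <<'E'
from h import *
c=dict(np.load('top0.npz'));P=pts(c);z=P[...,2];g=c['pixels'].astype(float).mean(2)
def cross(line,th,first=True):
    s=line>th; i=np.where(s)[0]
    i=i[0]
    return i-1+(th-line[i-1])/(line[i]-line[i-1])
# far outer lip edge, columns150-200, search rows 172..190 upward brightness
for name,rows,cols,zz in (('farlip',range(172,192),range(152,200),.125),('farTray',range(184,200),range(206,220),.090)):
    W=np.array([ray(c,u,rows[0]+cross(g[rows[0]:rows[-1],u],150),zz) for u in cols])
    p=np.polyfit(W[:,1],W[:,0],1);print(name,'x=%.4f at y=%.3f slope %.4f'%(np.polyval(p,W[:,1].mean()),W[:,1].mean(),p[0]),np.std(W[:,0]-np.polyval(p,W[:,1])))
# near lip via depth
def dedge(cols,rows,lo,hi,last,zz):
    W=[]
    for u in cols:
        r=[v for v in rows if lo<z[v,u]<hi]
        if r: W.append(ray(c,u,(max(r)+.5) if last else min(r)-.5,zz))
    W=np.array(W);p=np.polyfit(W[:,1],W[:,0],1);print('x=%.4f slope %.4f'%(np.polyval(p,W[:,1].mean()),p[0]))
dedge(range(152,200),range(205,240),.115,.135,True,.125)
dedge(range(152,200),range(175,200),.115,.135,False,.125)
dedge(range(163,188),range(245,266),.085,.11,True,.095)
dedge(range(163,188),range(245,266),.085,.11,False,.095)
# tray end and mouth end (y) : row-wise
for nm,rows,th,zz,u0,u1 in (('trayend',range(194,226),150,.090,228,215),):
    W=np.array([ray(c,u0-cross(g[v,u0:u1:-1],th),v,zz) for v in rows]);p=np.polyfit(W[:,0],W[:,1],1);print(nm,'y=%.4f at x=%.3f slope %.4f'%(np.polyval(p,W[:,0].mean()),W[:,0].mean(),p[0]))
for rows in (range(184,192),range(216,228)):
    for last in (0,1):
        W=[]
        for v in rows:
            u=[u for u in range(140,215) if .118<z[v,u]<.132]
            W.append(ray(c,max(u)+.5 if last else min(u)-.5,v,.125)[1])
        print(rows,'lip y',np.median(W))
# rods white, at z~.095+4
for v in range(240,258,4):
    print(v,[ray(c,u,v,.098)[1].round(4) for u in (160+cross(g[v,158:166],150)-2,190)] if 0 else '')
    w=[u for u in range(150,205) if g[v,u]>150];print(ray(c,min(w)-.5,v,.098)[:2],ray(c,max(w)+.5,v,.098)[:2])
# tray near side
W=np.array([ray(c,u,235-cross(g[235:215:-1,u],185),.090) for u in range(207,221)]);print('near tray',np.polyfit(W[:,1],W[:,0],1),W[:,0].mean())
E
```

```text
farlip x=0.5607 at y=-0.018 slope 0.0343 0.0007584834801077985
farTray x=0.5506 at y=-0.071 slope 0.0485 0.00013896501978924368
x=0.4845 slope 0.0338
x=0.5604 slope 0.0272
x=0.4405 slope 0.0299
x=0.4582 slope 0.1134
trayend y=-0.0878 at x=0.519 slope -0.0270
range(184, 192) lip y 0.02695009598633616
range(184, 192) lip y -0.05350518259662095
range(216, 228) lip y 0.028691636139077326
range(216, 228) lip y -0.052203355480373456
240 
[0.47187099 0.00817107] [ 0.47051341 -0.05184966]
244 
[0.46569092 0.00959318] [ 0.46429787 -0.05187412]
248 
[0.45949455 0.00947732] [ 0.45841454 -0.03808423]
252 
[0.4533166  0.00936181] [ 0.45223609 -0.03812908]
256 
[0.44715699 0.00924664] [ 0.44607598 -0.03817379]
near tray [0.04872345 0.49753768] 0.49399981613851
```

```bash
cat >> h.py <<'E'
def plan(pos,yaw,tgt,tyaw,n,grip,dec=3):
    """pos/yaw of tool-y (world); straight line to tgt in n rows; prints rows"""
    p=np.array(pos,float);out=[]
    for k in range(n):
        want=p+(np.array(tgt)-p)/(n-k); dy=(tyaw-yaw)/(n-k)
        y=np.array([np.cos(yaw),np.sin(yaw),0]);zt=np.array([0,0,-1.]);x=np.cross(y,zt)
        s=np.round([(want-p)@x,(want-p)@y,(want-p)@zt],dec+1);t=round(-dy,3)
        out.append([grip,s.tolist(),t]); p=p+s[0]*x+s[1]*y+s[2]*zt; yaw-=t
    return out,p,yaw
def cur():
    from scipy.spatial.transform import Rotation as Ro
    s=bot.read_state();R=Ro.from_rotvec(s['tcp_rot']).as_matrix();return s['tool_pos'],np.arctan2(R[1,1],R[0,1]),s
def show(rows):
    import json
    for i in range(0,len(rows),8): print(json.dumps(rows[i:i+8]))
E
python3 - <<'E'
from h import *
for n in('top0','scene0'):
    c=dict(np.load(n+'.npz'));P=pts(c);ok=c['depth']>0
    m=ok&(P[...,1]>.05)&(P[...,1]<.6)&(P[...,2]>.03)&(P[...,0]<1)&(P[...,0]>0)
    for y0 in np.arange(.05,.55,.05):
        q=P[m&(P[...,1]>y0)&(P[...,1]<y0+.05)]
        if len(q): print(n,y0.round(2),'xmin',q[:,0].min().round(3),'zmax',q[:,2].max().round(3), 'zmax x<.5', q[q[:,0]<.5][:,2].max().round(3) if (q[:,0]<.5).any() else None)
p,y,s=cur();print(p,y)
t=np.radians(-15)
rows,p,y=plan(p,y,[.36,.35,.255],y,8,60);show(rows);
rows,p,y=plan(p,y,[.41,.06,.255],y-.0,8,60);show(rows)
rows,p,y=plan(p,y,[.4497,-.22,.22],y-.9,8,60);show(rows)
rows,p,y=plan(p,y,[.4497,-.3738,.14],t,8,0);show(rows)
E
```

```text
top0 0.05 xmin 0.493 zmax 0.191 zmax x<.5 0.122
top0 0.1 xmin 0.504 zmax 0.351 zmax x<.5 None
top0 0.15 xmin 0.505 zmax 0.349 zmax x<.5 None
top0 0.2 xmin 0.508 zmax 0.225 zmax x<.5 None
top0 0.3 xmin 0.86 zmax 0.031 zmax x<.5 None
scene0 0.05 xmin 0.491 zmax 0.122 zmax x<.5 0.122
scene0 0.1 xmin 0.502 zmax 0.341 zmax x<.5 None
scene0 0.15 xmin 0.503 zmax 0.307 zmax x<.5 None
scene0 0.2 xmin 0.506 zmax 0.286 zmax x<.5 None
[0.29135505 0.60817175 0.25506081] 1.1240126910751045
[[60, [-0.0217, -0.0254, 0.0], -0.0], [60, [-0.0217, -0.0254, 0.0], -0.0], [60, [-0.0217, -0.0254, 0.0], -0.0], [60, [-0.0217, -0.0254, 0.0], -0.0], [60, [-0.0217, -0.0254, 0.0], -0.0], [60, [-0.0217, -0.0254, 0.0], -0.0], [60, [-0.0216, -0.0254, 0.0], -0.0], [60, [-0.0217, -0.0254, 0.0001], -0.0]]
[[60, [-0.0213, -0.03, -0.0], -0.0], [60, [-0.0213, -0.03, -0.0], -0.0], [60, [-0.0213, -0.03, -0.0], -0.0], [60, [-0.0213, -0.03, -0.0], -0.0], [60, [-0.0213, -0.03, -0.0], -0.0], [60, [-0.0213, -0.03, -0.0], -0.0], [60, [-0.0213, -0.03, -0.0], -0.0], [60, [-0.0212, -0.0299, -0.0], -0.0]]
[[60, [-0.0196, -0.0294, 0.0044], 0.112], [60, [-0.0228, -0.027, 0.0044], 0.113], [60, [-0.0257, -0.0243, 0.0044], 0.112], [60, [-0.0282, -0.0213, 0.0044], 0.113], [60, [-0.0304, -0.018, 0.0043], 0.112], [60, [-0.0323, -0.0145, 0.0044], 0.113], [60, [-0.0337, -0.0107, 0.0043], 0.112], [60, [-0.0347, -0.0069, 0.0044], 0.113]]
[[0, [-0.0187, -0.0043, 0.01], 0.061], [0, [-0.019, -0.0031, 0.01], 0.061], [0, [-0.0191, -0.002, 0.01], 0.061], [0, [-0.0192, -0.0008, 0.01], 0.061], [0, [-0.0192, 0.0004, 0.01], 0.06], [0, [-0.0192, 0.0016, 0.01], 0.061], [0, [-0.019, 0.0027, 0.01], 0.06], [0, [-0.0189, 0.0039, 0.01], 0.061]]
```

servo_tool --moves '[[60, [-0.022, -0.025, 0], 0], [60, [-0.022, -0.025, 0], 0], [60, [-0.022, -0.025, 0], 0], [60, [-0.022, -0.025, 0], 0], [60, [-0.022, -0.025, 0], 0], [60, [-0.022, -0.025, 0], 0], [60, [-0.022, -0.025, 0], 0], [60, [-0.022, -0.025, 0], 0]]'

```text
time: 0.77
tool_pos: [0.362, 0.346, 0.2484]
tcp_rot: [-0.679, -3.062, 0.012]
wrist_force: [0.1, -0.4, 0.3]
width: 0.768
```

servo_tool --moves '[[60, [-0.021, -0.03, -0.001], 0], [60, [-0.021, -0.03, -0.001], 0], [60, [-0.021, -0.03, -0.001], 0], [60, [-0.021, -0.03, -0.001], 0], [60, [-0.021, -0.03, -0.001], 0], [60, [-0.021, -0.03, -0.001], 0], [60, [-0.021, -0.03, -0.001], 0], [60, [-0.021, -0.03, -0.001], 0]]'

```text
time: 1.43
tool_pos: [0.4102, 0.0436, 0.2553]
tcp_rot: [-0.672, -3.061, 0.016]
wrist_force: [1.7, -0.5, 0.6]
width: 0.762
```

servo_tool --moves '[[60, [-0.02, -0.029, 0.003], 0.112], [60, [-0.023, -0.027, 0.003], 0.112], [60, [-0.026, -0.024, 0.003], 0.112], [60, [-0.028, -0.021, 0.003], 0.112], [60, [-0.03, -0.018, 0.003], 0.112], [60, [-0.032, -0.0145, 0.003], 0.112], [60, [-0.034, -0.0105, 0.003], 0.112], [60, [-0.035, -0.007, 0.003], 0.112]]'

```text
time: 2.1
tool_pos: [0.448, -0.2507, 0.2318]
tcp_rot: [-1.989, -2.431, 0.016]
wrist_force: [1.0, 0.5, -0.1]
width: 0.758
```

```bash
python3 - <<'E'
from h import *
p,y,s=cur();print(p,y,s['q'].round(2))
t=np.radians(-15)
rows,p,y=plan(p,y,[.4497,-.3738,.10],t,8,0);show(rows)
E
```

```text
[ 0.44800773 -0.25073268  0.23182172] 0.19952860581279305 [-0.55 -0.02  1.97 -0.01  1.2  -0.75]
[[0, [-0.0151, -0.0028, 0.0165], 0.058], [0, [-0.0153, -0.002, 0.0165], 0.058], [0, [-0.0153, -0.0011, 0.0165], 0.058], [0, [-0.0154, -0.0002, 0.0165], 0.057], [0, [-0.0154, 0.0007, 0.0165], 0.058], [0, [-0.0153, 0.0016, 0.0164], 0.057], [0, [-0.0152, 0.0025, 0.0165], 0.058], [0, [-0.015, 0.0033, 0.0164], 0.057]]
```

servo_tool --moves '[[0, [-0.015, -0.003, 0.0165], 0.058], [0, [-0.015, -0.002, 0.0165], 0.058], [0, [-0.015, -0.001, 0.0165], 0.058], [0, [-0.015, 0, 0.0165], 0.058], [0, [-0.015, 0.001, 0.0165], 0.058], [0, [-0.015, 0.0015, 0.0165], 0.058], [0, [-0.015, 0.0025, 0.0165], 0.058], [0, [-0.015, 0.0035, 0.0165], 0.058]]'

```text
time: 2.77
tool_pos: [0.4471, -0.3862, 0.0966]
tcp_rot: [2.522, 1.862, -0.014]
wrist_force: [0.2, 0.3, -1.0]
width: 1.002
```

```bash
python3 - <<'E'
from h import *
p,y,s=cur();print(p,y,s['q'].round(2))
t=np.radians(-15)
rows,p,y=plan(p,y,[.4497,-.3738,.045],t,8,0);show(rows)
E
```

```text
[ 0.44714327 -0.38623472  0.09662717] -0.29886780116966694 [-0.75  0.25  1.94 -0.01  0.95 -0.44]
[[0, [0.0016, -0.0002, 0.0065], -0.005], [0, [0.0016, -0.0001, 0.0064], -0.005], [0, [0.0016, -0.0001, 0.0065], -0.005], [0, [0.0016, -0.0001, 0.0064], -0.004], [0, [0.0016, -0.0001, 0.0065], -0.005], [0, [0.0016, -0.0001, 0.0064], -0.004], [0, [0.0015, -0.0002, 0.0065], -0.005], [0, [0.0016, -0.0001, 0.0064], -0.004]]
```

servo_tool --moves '[[0, [0.0016, 0, 0.0065], -0.005], [0, [0.0016, 0, 0.0065], -0.005], [0, [0.0016, 0, 0.0065], -0.005], [0, [0.0016, 0, 0.0065], -0.005], [0, [0.0016, 0, 0.0065], -0.005], [0, [0.0016, 0, 0.0065], -0.005], [0, [0.0016, 0, 0.0065], -0.004], [0, [0.0016, 0, 0.0065], -0.004]]'

```text
time: 3.43
tool_pos: [0.4494, -0.3717, 0.0383]
tcp_rot: [2.484, 1.919, -0.015]
wrist_force: [-0.3, -1.3, -0.1]
width: 1.0
```

```bash
python3 - <<'E'
from h import *
p,y,s=cur();print(p,y,s['wrist_force'])
c=snap('top','g1');snap('scene','g1s')
b=cv2.resize(c['pixels'][200:330,310:450,::-1],None,fx=4,fy=4);cv2.imwrite('pics/g1c.png',b)
t=np.radians(-15)
rows,p,y=plan(p,y,[.4497,-.3738,.031],t,8,0);show(rows)
E
```

```text
[ 0.44939681 -0.37171839  0.03832836] -0.2554114356914122 [-0.27540407 -1.2977062  -0.09435279]
[[0, [-0.0002, 0.0001, 0.0009], 0.001], [0, [-0.0002, 0.0001, 0.0009], 0.001], [0, [-0.0003, 0.0001, 0.0009], 0.001], [0, [-0.0002, 0.0001, 0.0009], 0.001], [0, [-0.0003, 0.0001, 0.0009], 0.001], [0, [-0.0002, 0.0001, 0.0009], 0.0], [0, [-0.0003, 0.0001, 0.001], 0.001], [0, [-0.0002, 0.0001, 0.0009], 0.0]]
```

View pics/g1s.png

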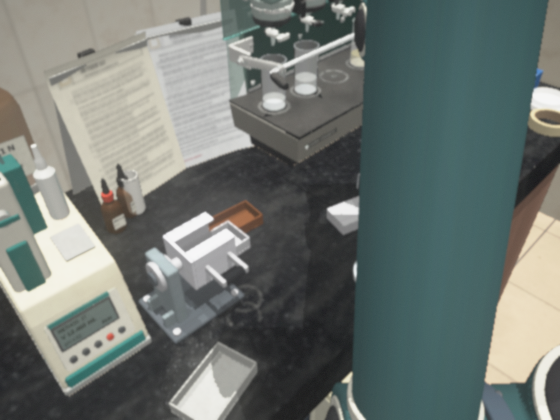

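View pics/g1c.png

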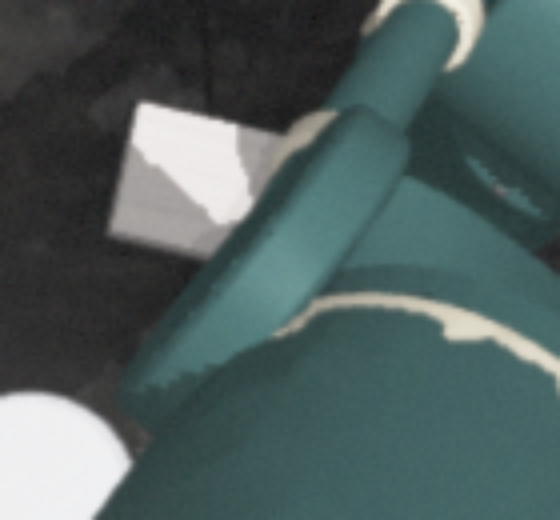

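The arm hides the grip end in both views. The tray's left end at crop (120–240,105–240) hasn't moved. I'll lower the gripper and close it.

servo_tool --moves '[[0, [-0.001, 0, 0.003], 0], [0, [-0.0005, 0, 0.002], 0], [0, [0, 0, 0.001], 0], [0, [0, 0, 0], 0], [80, [0, 0, 0], 0], [110, [0, 0, 0], 0], [140, [0, 0, 0], 0], [140, [0, 0, 0], 0]]' --newtons 40

```text
time: 4.2
tool_pos: [0.4495, -0.3742, 0.0328]
tcp_rot: [2.484, 1.918, -0.015]
wrist_force: [0.3, 0.0, -0.4]
width: 0.642
```

```bash
python3 - <<'E'
from h import *
p,y,s=cur();print(p,y,s['wrist_force'],s['width'])
rows,p,y=plan(p,y,[.4505,-.3742,.13],y,8,150);show(rows)
rows,p,y=plan(p,y,[.5165,-.225,.145],-.033,8,150);show(rows)
E
```

```text
[ 0.44945773 -0.37418198  0.03283772] -0.2558572965699871 [ 0.28940571  0.0208201  -0.39022061] 0.6417745450308594
[[150, [0.0, 0.0001, -0.0121], -0.0], [150, [0.0, 0.0001, -0.0122], -0.0], [150, [0.0, 0.0001, -0.0121], -0.0], [150, [0.0, 0.0001, -0.0122], -0.0], [150, [0.0001, 0.0002, -0.0121], -0.0], [150, [0.0, 0.0001, -0.0122], -0.0], [150, [0.0001, 0.0002, -0.0121], -0.0], [150, [0.0, 0.0001, -0.0122], -0.0]]
[[150, [0.0201, 0.0033, -0.0019], -0.028], [150, [0.02, 0.0038, -0.0019], -0.028], [150, [0.0199, 0.0044, -0.0019], -0.028], [150, [0.0198, 0.0049, -0.0019], -0.028], [150, [0.0197, 0.0055, -0.0018], -0.028], [150, [0.0195, 0.006, -0.0019], -0.028], [150, [0.0193, 0.0066, -0.0018], -0.027], [150, [0.0191, 0.0071, -0.0019], -0.028]]
```

servo_tool --moves '[[150, [0, 0, 0], 0], [150, [0, 0, 0], 0], [150, [0, 0, -0.008], 0], [150, [0, 0, -0.015], 0], [150, [0, 0, -0.02], 0], [150, [0, 0, -0.02], 0], [150, [0, 0, -0.02], 0], [150, [0, 0, -0.015], 0]]'

```text
time: 4.87
tool_pos: [0.446, -0.3698, 0.1303]
tcp_rot: [-2.479, -1.914, 0.019]
wrist_force: [0.0, -0.1, -0.2]
width: 0.643
```

```bash
python3 - <<'E'
from h import *
p,y,s=cur();print(p,y,s['wrist_force'],s['width'])
rows,p,y=plan(p,y,[.5165,-.225,.145],-.033,8,150);show(rows)
E
```

```text
[ 0.44600838 -0.36984261  0.13032565] -0.25583601935326894 [ 0.01662645 -0.0729948  -0.21259899] 0.6431110877155022
[[150, [0.0197, 0.0039, -0.0018], -0.028], [150, [0.0196, 0.0045, -0.0018], -0.028], [150, [0.0195, 0.005, -0.0018], -0.028], [150, [0.0194, 0.0056, -0.0019], -0.028], [150, [0.0192, 0.0061, -0.0018], -0.028], [150, [0.019, 0.0067, -0.0019], -0.028], [150, [0.0188, 0.0072, -0.0018], -0.027], [150, [0.0186, 0.0077, -0.0019], -0.028]]
```

servo_tool --moves '[[150, [0.019, 0.004, -0.001], -0.028], [150, [0.0195, 0.0045, -0.001], -0.028], [150, [0.0195, 0.005, -0.001], -0.028], [150, [0.0195, 0.0055, -0.001], -0.028], [150, [0.019, 0.006, -0.001], -0.028], [150, [0.0165, 0.0065, -0.001], -0.028], [150, [0.01, 0.006, -0.001], -0.028], [150, [0.005, 0.004, -0.001], -0.026]]'

```text
time: 5.53
tool_pos: [0.5136, -0.2497, 0.1488]
tcp_rot: [2.249, 2.188, -0.015]
wrist_force: [0.6, -0.4, -1.4]
width: 0.643
```

servo_tool --moves '[[150, [0, 0, 0], 0], [150, [0, 0, 0], 0], [150, [0, 0, 0], 0], [150, [0, 0, 0], 0], [150, [0, 0, 0], 0], [150, [0, 0, 0], 0], [150, [0, 0, 0], 0], [150, [0, 0, 0], 0]]'

```text
time: 6.2
tool_pos: [0.5128, -0.2523, 0.149]
tcp_rot: [2.25, 2.187, -0.018]
wrist_force: [-0.5, -0.2, -1.2]
width: 0.645
```

```bash
python3 - <<'E'
from h import *
from scipy.spatial.transform import Rotation as Ro
p,y,s=cur();print(p,y,s['wrist_force'],s['width'],Ro.from_rotvec(s['tcp_rot']).as_matrix().round(4).tolist())
c=snap('top','t2');snap('scene','t2s')
E
```

```text
[ 0.51277027 -0.2523471   0.14897732] -0.028495736084903283 [-0.48169638 -0.24994718 -1.2040586 ] 0.6448111618411411 [[0.0284, 0.9996, -0.0051], [0.9995, -0.0285, -0.0111], [-0.0112, -0.0048, -0.9999]]
```

View pics/t2.png

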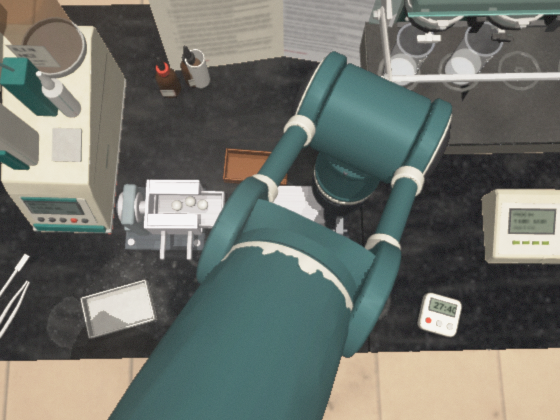

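View pics/t2s.png

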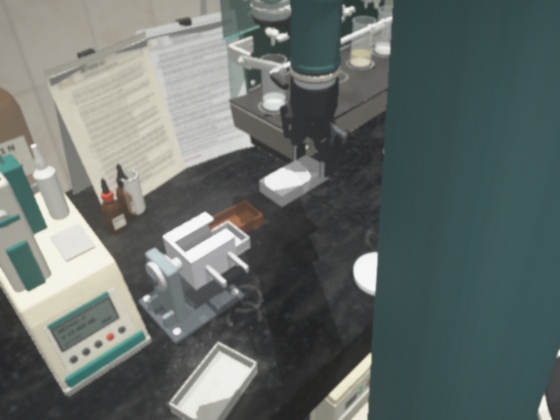

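The scene view shows the tray held level at (293,183), in front of the mouth. Next I'll measure its plane.

```bash
python3 - <<'E'
from h import *
from scipy.spatial.transform import Rotation as Ro
print(Ro.from_rotvec([2.484,1.918,-.015]).as_matrix().round(4)[2])
for n in('t2s','t2'):
    c=dict(np.load(n+'.npz'));P=pts(c)
    m=(c['depth']>0)&(P[...,2]>.125)&(P[...,2]<.152)&(P[...,1]>-.30)&(P[...,1]<-.14)&(P[...,0]>.46)&(P[...,0]<.57)&(c['pixels'].min(2)>100)
    Q=P[m];print(n,len(Q))
    A=np.c_[Q[:,:2]-[.515,-.2],np.ones(len(Q))]
    k=np.ones(len(Q),bool)
    for _ in range(4):
        w=np.linalg.lstsq(A[k],Q[k,2],rcond=None)[0];r=Q[:,2]-A@w;k=abs(r)<.004
    print('plane slopes',w,k.sum(),Q[k].min(0),Q[k].max(0),cv2.minAreaRect((Q[k,:2]*1000).astype(np.float32)))
# reference heights same cam: full-tray rim & lips & bench in scene0 and top0
for n in('scene0','top0'):
    c=dict(np.load(n+'.npz'));P=pts(c);ok=c['depth']>0
    b=lambda x0,x1,y0,y1,z0,z1:P[ok&(P[...,0]>x0)&(P[...,0]<x1)&(P[...,1]>y0)&(P[...,1]<y1)&(P[...,2]>z0)&(P[...,2]<z1)]
    for nm,a in dict(lips=(.49,.555,-.048,.015,.115,.135),rimend=(.505,.54,-.0877,-.084,.083,.1),rimfar=(.548,.5515,-.085,-.058,.083,.1),empty=(.44,.48,-.36,-.3,.01,.035),bench=(.42,.5,-.25,-.15,-.02,.02)).items():
        q=b(*a);print(n,nm,len(q),np.median(q[:,2]).round(4) if len(q) else '')
E
```

```text
[-0.0096 -0.0033 -0.9999]
t2s 1699
plane slopes [ 0.0084212  -0.00701816  0.13843912] 1392 [ 0.47837555 -0.26647578  0.13411605] [ 0.54695864 -0.15372849  0.14207036] ((515.9554443359375, -208.96531677246094), (110.34408569335938, 68.36339569091797), 84.453125)
t2 1158
plane slopes [-0.00787548 -0.00166333  0.13888796] 1153 [ 0.48581127 -0.24079988  0.13502872] [ 0.54358012 -0.16609889  0.14304384] ((522.2588500976562, -211.05038452148438), (84.9237060546875, 47.0186653137207), 62.79781723022461)
scene0 lips 705 0.1246
scene0 rimend 53 0.0889
scene0 rimfar 12 0.0896
scene0 empty 443 0.0222
scene0 bench 1771 -0.0012
top0 lips 921 0.1248
top0 rimend 50 0.09
top0 rimfar 27 0.0899
top0 empty 840 0.0224
top0 bench 2688 -0.0009
```

```bash
python3 - <<'E'
from h import *
p,y,s=cur()
rows,p,y=plan(p,y,[.5175,-.20,.1275],-.033,8,150);show(rows)
E
```

```text
[[150, [0.0065, 0.0004, 0.0027], 0.001], [150, [0.0065, 0.0004, 0.0027], 0.001], [150, [0.0066, 0.0004, 0.0027], 0.0], [150, [0.0065, 0.0004, 0.0027], 0.001], [150, [0.0066, 0.0004, 0.0027], 0.0], [150, [0.0065, 0.0004, 0.0027], 0.001], [150, [0.0066, 0.0003, 0.0027], 0.0], [150, [0.0065, 0.0003, 0.0026], 0.001]]
```

servo_tool --moves '[[150, [0.007, 0.0005, 0.003], 0.001], [150, [0.008, 0.0005, 0.0035], 0.001], [150, [0.008, 0.0005, 0.0035], 0.001], [150, [0.008, 0.0005, 0.0035], 0.001], [150, [0.008, 0.0005, 0.003], 0.001], [150, [0.006, 0.0005, 0.002], 0], [150, [0.003, 0, 0], 0], [150, [0, 0, 0], 0]]'

```text
time: 6.97
tool_pos: [0.517, -0.1978, 0.1269]
tcp_rot: [2.256, 2.183, -0.018]
wrist_force: [-0.5, -0.2, -0.7]
width: 0.642
```

```bash
python3 - <<'E'
from h import *
p,y,s=cur();print(p,y)
rows,p,y=plan(p,y,[.5190,-.155,.1275],-.033,8,150);show(rows)
E
```

```text
[ 0.51695437 -0.19778195  0.12689179] -0.03280236343981743
[[150, [0.0054, 0.0001, -0.0001], 0.0], [150, [0.0053, 0.0001, -0.0001], 0.0], [150, [0.0054, 0.0001, -0.0001], 0.0], [150, [0.0053, 0.0001, -0.0001], 0.0], [150, [0.0054, 0.0001, -0.0001], 0.0], [150, [0.0053, 0.0, -0.0], 0.0], [150, [0.0054, 0.0001, -0.0001], 0.0], [150, [0.0053, 0.0, -0.0], 0.0]]
```

servo_tool --moves '[[150, [0.004, 0.0001, -0.0001], 0], [150, [0.005, 0.0001, -0.0001], 0], [150, [0.005, 0.0001, -0.0001], 0], [150, [0.005, 0.0001, -0.0001], 0], [150, [0.005, 0.0001, -0.0001], 0], [150, [0.005, 0.0001, -0.0001], 0], [150, [0.003, 0, 0], 0], [150, [0, 0, 0], 0]]'

```text
time: 7.63
tool_pos: [0.5195, -0.1629, 0.1282]
tcp_rot: [2.255, 2.182, -0.017]
wrist_force: [-0.3, 0.2, -1.2]
width: 0.642
```

```bash
python3 - <<'E'
from h import *
p,y,s=cur();print(p,y,s['wrist_force'])
c=snap('top','t3');d=snap('scene','t3s')
a=cv2.resize(c['pixels'][160:260,110:310,::-1],None,fx=3.5,fy=3.5,interpolation=cv2.INTER_CUBIC)
b=cv2.resize(d['pixels'][130:310,140:340,::-1],None,fx=3,fy=3,interpolation=cv2.INTER_CUBIC)
cv2.imwrite('pics/t3c.png',a);cv2.imwrite('pics/t3sc.png',b)
E
```

```text
[ 0.51951757 -0.1628815   0.1282071 ] -0.03300073245361413 [-0.26180385  0.19728068 -1.18277111]
```

View pics/t3c.png

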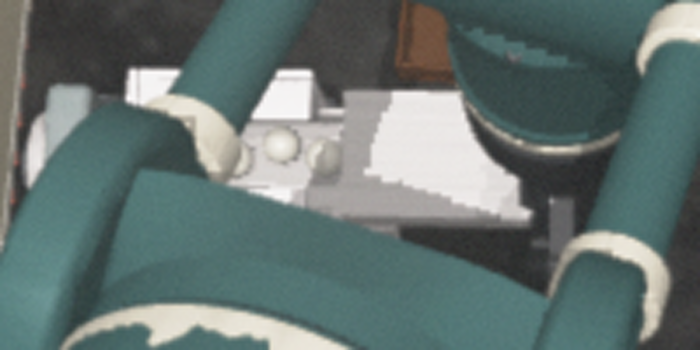

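View pics/t3sc.png

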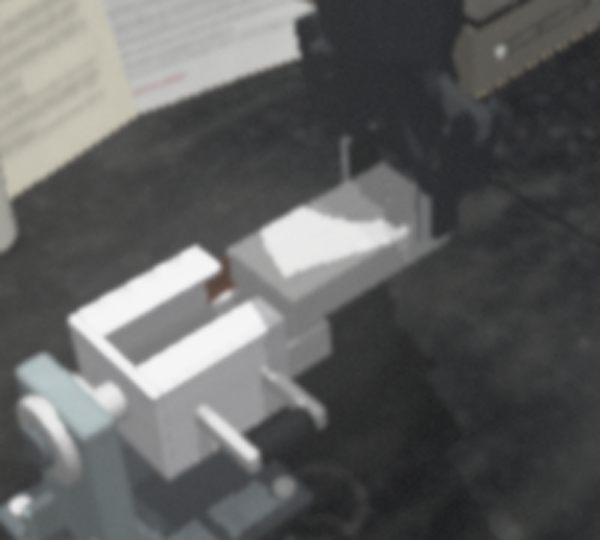

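```bash
python3 - <<'E'
from h import *
c=dict(np.load('t3.npz'));g=c['pixels'].astype(float).mean(2);P=pts(c)
W=[]
for u in range(212,238):
    col=g[178:196,u]; i=np.where(col>120)[0][0];i0=178+i-1+(120-col[i-1])/(col[i]-col[i-1]); W.append(ray(c,u,i0,.117))
W=np.array(W);print('far edge',np.polyfit(W[:,1],W[:,0],1),W[:,0].mean(),W[:,1].mean())
for n in('t3','t3s'):
    c=dict(np.load(n+'.npz'));P=pts(c)
    m=(c['depth']>0)&(P[...,2]>.112)&(P[...,2]<.122)&(P[...,1]>-.17)&(P[...,1]<-.06)&(P[...,0]>.47)&(P[...,0]<.57)&(c['pixels'].min(2)>70)
    Q=P[m];print(n,np.median(Q[:,2]),Q.min(0),Q.max(0));k=Q[:,1]>-.12
    W=np.linalg.lstsq(np.c_[Q[:,1]+.12,Q[:,0]-.52,np.ones(len(Q))],Q[:,2],rcond=None)[0];print(W)
E
```

```text
far edge [0.01346996 0.55301826] 0.5517740005443922 -0.09237265394085109
t3 0.11805310290107139 [ 0.49234514 -0.14747822  0.11203331] [ 0.55159079 -0.06540783  0.12195698]
[-0.00328132  0.00533714  0.11805805]
t3s 0.1178256760989705 [ 0.47963825 -0.1699225   0.11201487] [ 0.56130045 -0.06412995  0.12156476]
[-0.00664364  0.01697054  0.11770083]
```

servo_tool --moves '[[150, [0.001, -0.001, 0.0007], 0], [150, [0.004, -0.001, 0.0004], 0], [150, [0.005, 0, 0], 0], [150, [0.005, 0, -0.0001], 0], [150, [0.005, 0, -0.0001], 0], [150, [0.005, 0, -0.0001], 0], [150, [0.002, 0, 0], 0], [150, [0, 0, 0], 0]]'

```text
time: 8.4
tool_pos: [0.5181, -0.134, 0.1268]
tcp_rot: [2.256, 2.18, -0.018]
wrist_force: [-0.2, 0.1, -0.7]
width: 0.64
```

```bash
python3 - <<'E'
from h import *
p,y,s=cur();print(p,y,s['wrist_force'])
E
```

```text
[ 0.51807286 -0.133987    0.12683261] -0.0342849441421923 [-0.24858868  0.08694465 -0.72816561]
```

servo_tool --moves '[[150, [0.004, 0, -0.0004], 0], [150, [0.006, 0, -0.0001], 0], [150, [0.006, 0, -0.0001], 0], [150, [0.006, 0, -0.0001], 0], [150, [0.006, 0, -0.0001], 0], [150, [0.006, 0, -0.0001], 0], [150, [0.005, 0, 0], 0], [150, [0, 0, 0], 0]]'

```text
time: 9.07
tool_pos: [0.5197, -0.0905, 0.1275]
tcp_rot: [2.256, 2.18, -0.017]
wrist_force: [0.7, 0.1, -0.8]
width: 0.647
```

```bash
python3 - <<'E'
from h import *
p,y,s=cur();print(p,y,s['wrist_force'])
c=snap('top','t4');d=snap('scene','t4s')
b=cv2.resize(d['pixels'][130:310,140:340,::-1],None,fx=3,fy=3,interpolation=cv2.INTER_CUBIC)
cv2.imwrite('pics/t4sc.png',b)
E
```

```text
[ 0.5196943  -0.09050804  0.12751712] -0.0340859603801475 [ 0.6802834   0.08150353 -0.83345132]
```

View pics/t4sc.png

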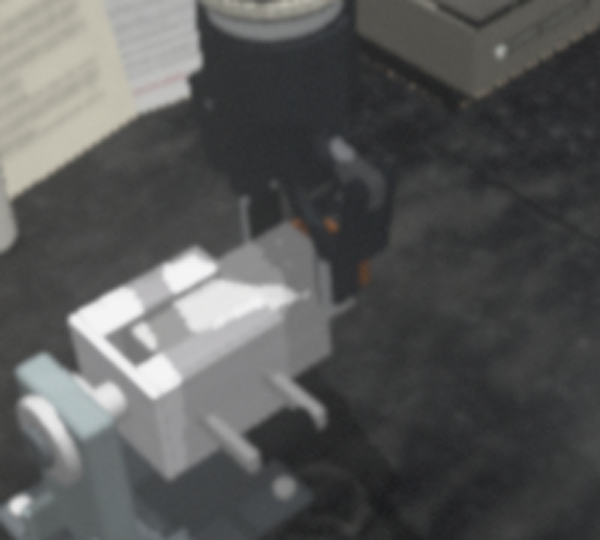

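The tray is inside with no contact. I'll push the last part in slowly.

servo_tool --moves '[[150, [0.002, 0, 0], 0], [150, [0.002, 0, 0], 0], [150, [0.002, 0, 0], 0], [150, [0.002, 0, 0], 0], [150, [0.002, 0, 0], 0], [150, [0.002, 0, 0], 0], [150, [0.001, 0, 0], 0], [150, [0, 0, 0], 0]]'

```text
time: 9.83
tool_pos: [0.5203, -0.0779, 0.1274]
tcp_rot: [2.257, 2.178, -0.018]
wrist_force: [-0.0, -0.7, -1.2]
width: 0.649
```

```bash
python3 - <<'E'
from h import *
p,y,s=cur();print(p,y,s['wrist_force'])
c=snap('top','t5');P=pts(c)
cv2.imwrite('pics/t5c.png',cv2.resize(c['pixels'][160:260,110:310,::-1],None,fx=3.5,fy=3.5,interpolation=cv2.INTER_CUBIC))
E
```

```text
[ 0.5202866  -0.0779408   0.12738405] -0.03554271839062474 [-0.0459945  -0.6656233  -1.18555515]
```

View pics/t5c.png

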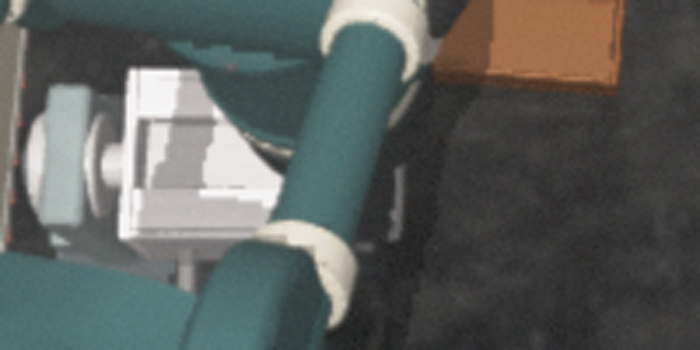

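servo_tool --moves '[[150, [0.001, 0, 0], 0], [150, [0.001, 0, 0], 0], [150, [0.001, 0, 0], 0], [150, [0.0005, 0, 0], 0], [150, [0, 0, 0], 0], [150, [0, 0, 0], 0], [150, [0, 0, 0], 0], [150, [0, 0, 0], 0]]'

```text
time: 10.55
tool_pos: [0.5205, -0.0743, 0.1274]
tcp_rot: [2.257, 2.178, -0.018]
wrist_force: [0.3, -0.3, -0.1]
width: 0.645
```

servo_tool --moves '[[125, [0, 0, 0], 0], [95, [0, 0, 0], 0], [70, [0, 0, 0], 0], [40, [0, 0, 0], 0], [20, [0, 0, 0], 0], [20, [0, 0, 0], 0], [20, [0, 0, 0], 0], [20, [0, 0, 0], 0]]' --newtons 20

```text
time: 11.22
tool_pos: [0.5211, -0.0745, 0.1281]
tcp_rot: [2.256, 2.177, -0.017]
wrist_force: [-0.8, -1.5, -0.1]
width: 0.923
```

```bash
python3 - <<'E'
from h import *
p,y,s=cur();print(p,y,s['wrist_force'],s['width'])
d=snap('scene','t6s');c=snap('top','t6')
b=cv2.resize(d['pixels'][130:310,140:340,::-1],None,fx=3,fy=3,interpolation=cv2.INTER_CUBIC)
cv2.imwrite('pics/t6sc.png',b)
E
```

```text
[ 0.52106126 -0.07453907  0.12805158] -0.03592781948649373 [-0.84720741 -1.49975191 -0.1270564 ] 0.9228356198172856
```

View pics/t6sc.png

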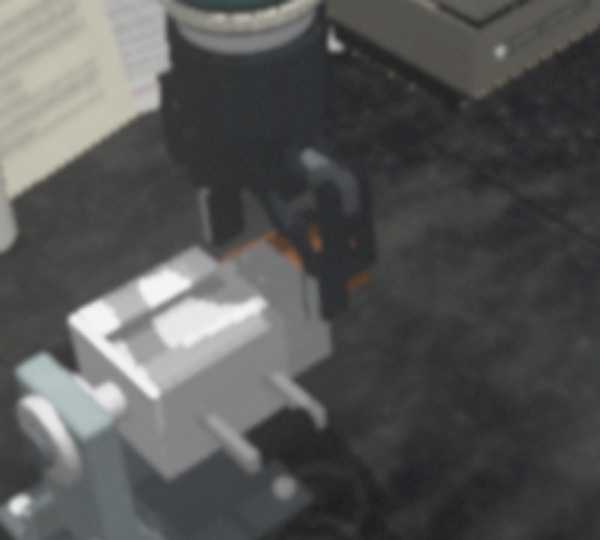

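Released; both trays look flush at the mouth. I'll retreat straight up and look again.

servo_tool --moves '[[20, [0, 0, -0.006], 0], [20, [0, 0, -0.012], 0], [20, [0, 0, -0.018], 0], [20, [0, 0, -0.02], 0], [20, [-0.01, -0.01, -0.02], 0], [20, [-0.015, -0.015, -0.015], 0], [20, [-0.015, -0.018, -0.01], 0], [20, [-0.012, -0.015, 0], 0]]'

```text
time: 11.98
tool_pos: [0.4625, -0.1229, 0.2405]
tcp_rot: [2.249, 2.181, -0.015]
wrist_force: [0.1, -0.6, 0.8]
width: 0.92
```

```bash
python3 - <<'E'
from h import *
p,y,s=cur();print(p,y,s['wrist_force'],s['width'])
d=snap('scene','t7s');c=snap('top','t7')
cv2.imwrite('pics/t7sc.png',cv2.resize(d['pixels'][130:330,120:340,::-1],None,fx=2.7,fy=2.7,interpolation=cv2.INTER_CUBIC))
for n,c in(('s',d),('t',c)):
    P=pts(c);ok=c['depth']>0
    for y0 in np.arange(-.09,.025,.01):
        q=P[ok&(P[...,1]>y0)&(P[...,1]<y0+.01)&(abs(P[...,0]-.521)<.012)&(P[...,2]>.06)&(P[...,2]<.13)]
        if len(q)>3: print(n,y0.round(3),len(q),np.median(q[:,2]).round(4))
E
```

```text
[ 0.46246319 -0.12292602  0.24050862] -0.030778199716571072 [ 0.10570535 -0.60687755  0.8014032 ] 0.9204183517124661
s -0.09 48 0.1137
s -0.08 64 0.1137
s -0.07 64 0.1136
s -0.06 52 0.1139
s -0.05 47 0.1137
s -0.04 46 0.114
s -0.03 53 0.1139
s -0.02 50 0.1142
s -0.01 50 0.1139
s -0.0 47 0.1139
s 0.01 39 0.114
s 0.02 198 0.1079
t -0.04 22 0.1143
t -0.03 53 0.1142
t -0.02 72 0.1138
t -0.01 76 0.1131
t -0.0 94 0.1137
t 0.01 90 0.1139
t 0.02 105 0.1224
```

View pics/t7sc.png

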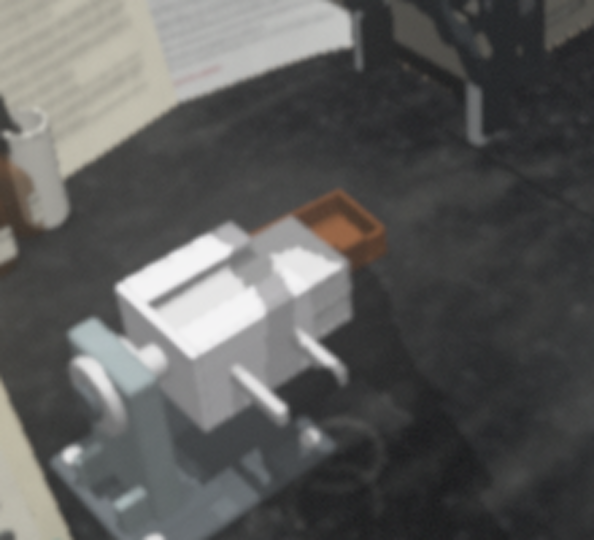

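View pics/t7.png

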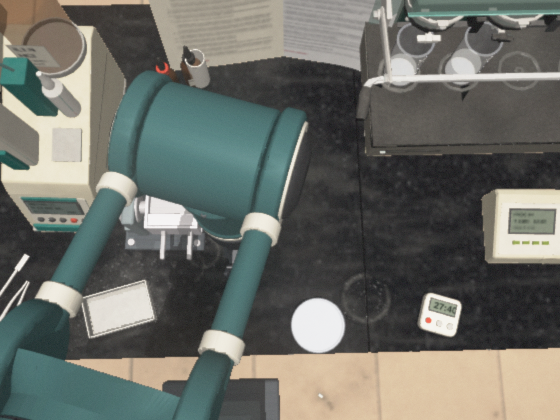

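The trays are stacked flush, top level at 113.9 mm (expected about 113.5), and the handle is still on the near side. Next I'll go above the handle.

```bash
python3 - <<'E'
from h import *
p,y,s=cur()
rows,p,y=plan(p,y,[.4485,-.016,.19],-.031,8,166);show(rows)
E
```

```text
[[166, [0.0133, -0.002, 0.0061], -0.0], [166, [0.0134, -0.002, 0.0061], -0.0], [166, [0.0133, -0.002, 0.0061], -0.0], [166, [0.0134, -0.002, 0.0061], -0.0], [166, [0.0133, -0.002, 0.0061], -0.001], [166, [0.0134, -0.002, 0.0061], -0.0], [166, [0.0133, -0.002, 0.0061], -0.001], [166, [0.0134, -0.002, 0.0062], -0.0]]
```

servo_tool --moves '[[166, [0.013, -0.002, 0.006], 0], [166, [0.016, -0.002, 0.007], 0], [166, [0.017, -0.002, 0.008], 0], [166, [0.017, -0.002, 0.008], 0], [166, [0.017, -0.002, 0.008], 0], [166, [0.014, -0.002, 0.006], 0], [166, [0.008, -0.002, 0.003], 0], [166, [0, 0, 0], 0]]'

```text
time: 12.75
tool_pos: [0.4541, -0.0156, 0.1943]
tcp_rot: [2.257, 2.169, -0.006]
wrist_force: [0.2, -0.4, 0.4]
width: 0.349
```

```bash
python3 - <<'E'
from h import *
p,y,s=cur();print(p,y,s['width'])
rows,p,y=plan(p,y,[.4485,-.016,.125],-.031,8,166);show(rows)
E
```

```text
[ 0.45405412 -0.0156037   0.19431977] -0.039899082284051965 0.34942477962350865
[[166, [-0.0001, -0.0007, 0.0087], -0.001], [166, [-0.0001, -0.0007, 0.0087], -0.001], [166, [-0.0001, -0.0007, 0.0087], -0.001], [166, [-0.0001, -0.0007, 0.0086], -0.001], [166, [-0.0001, -0.0007, 0.0087], -0.001], [166, [-0.0, -0.0007, 0.0086], -0.001], [166, [-0.0, -0.0007, 0.0087], -0.001], [166, [-0.0001, -0.0006, 0.0086], -0.002]]
```

servo_tool --moves '[[166, [0, -0.001, 0.007], -0.001], [166, [0, -0.001, 0.009], -0.001], [166, [0, -0.001, 0.01], -0.001], [166, [0, -0.001, 0.01], -0.001], [166, [0, -0.001, 0.01], -0.001], [166, [0, -0.0005, 0.008], -0.001], [166, [0, 0, 0.005], -0.001], [166, [0, 0, 0], 0]]'

```text
time: 13.42
tool_pos: [0.4491, -0.0182, 0.1294]
tcp_rot: [2.25, 2.175, -0.007]
wrist_force: [0.0, 0.9, 0.0]
width: 0.35
```

```bash
python3 - <<'E'
from h import *
p,y,s=cur();print(p,y,s['width'])
d=snap('scene','t8s');c=snap('top','t8')
cv2.imwrite('pics/t8sc.png',cv2.resize(d['pixels'][150:330,120:340,::-1],None,fx=3,fy=3,interpolation=cv2.INTER_CUBIC))
cv2.imwrite('pics/t8c.png',cv2.resize(c['pixels'][160:280,100:280,::-1],None,fx=3.5,fy=3.5,interpolation=cv2.INTER_CUBIC))
E
```

```text
[ 0.44907186 -0.01820014  0.12942703] -0.03395103055679635 0.3495219617080489
```

View pics/t8sc.png

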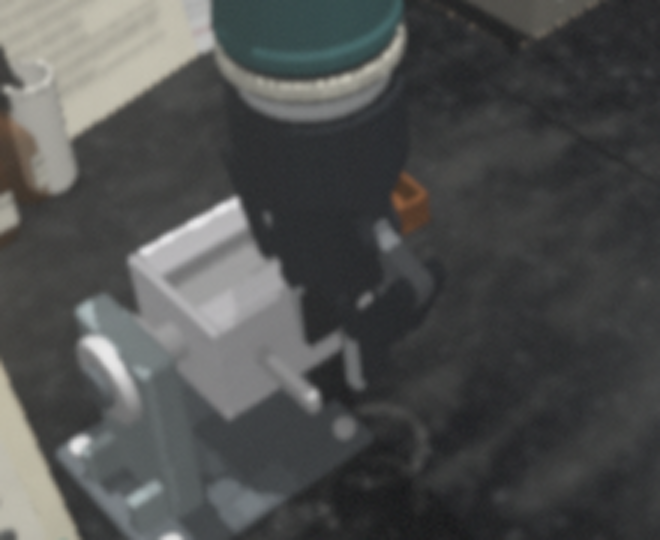

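View pics/t8c.png

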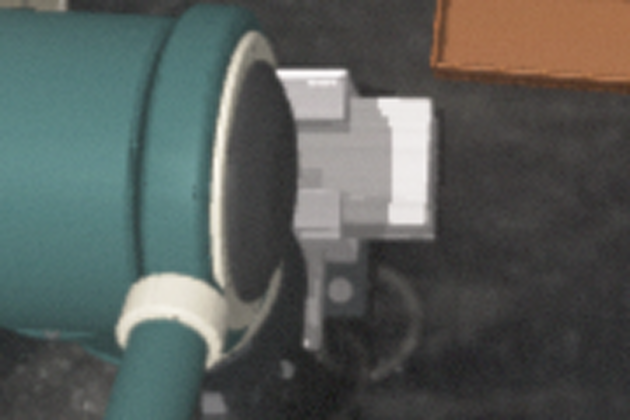

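```bash
python3 - <<'E'
from h import *
c=dict(np.load('t8s.npz'))
def pr(X):
    q=c['R']@np.array(X)+c['t'];q=c['intrinsics']@q;q=q[:2]/q[2];return ((q-[120,150])*3).round()
for nm,X in dict(h=(.4485,-.016,.095),rodL_end=(.4450,.0058,.099),rodR_end=(.444,-.0345,.099),tipN_l=(.434,-.007,.106),tipN_r=(.434,-.029,.106),tipF_l=(.464,-.007,.106),tipF_r=(.464,-.029,.106)).items(): print(nm,pr(X))
P=pts(c);z=P
for (X,Y) in ((355,385),(350,350),(360,370),(345,330)): print(X,Y,P[150+Y//3,120+X//3])
E
```

```text
h [342. 370.]
rodL_end [311. 393.]
rodR_end [376. 350.]
tipN_l [345. 381.]
tipN_r [380. 357.]
tipF_l [305. 348.]
tipF_r [340. 325.]
355 385 [ 0.42912305 -0.0081905   0.10690845]
350 350 [ 0.42928485 -0.0068613   0.13285537]
360 370 [ 0.42653264 -0.01056794  0.11765263]
345 330 [ 0.42655515 -0.0041345   0.14903913]
```

The finger side at (350,350) is at y≈-7 mm, with rod inner edges at about +1 and -32 mm. I'll shift 2.5 mm along +y, then descend and close.

servo_tool --moves '[[166, [0.0015, 0, 0.002], 0], [166, [0.001, 0, 0.005], 0], [166, [0, 0, 0.006], 0], [166, [0, 0, 0.006], 0], [166, [0, 0, 0.006], 0], [166, [0, 0, 0.003], 0], [166, [0, 0, 0.001], 0], [166, [0, 0, 0], 0]]'

```text
time: 14.18
tool_pos: [0.4536, -0.0159, 0.1107]
tcp_rot: [2.245, 2.173, -0.002]
wrist_force: [-0.7, -0.0, 0.3]
width: 0.35
```

```bash
python3 - <<'E'
from h import *
p,y,s=cur();print(p,y,s['width'],s['wrist_force'])
E
```

```text
[ 0.45361956 -0.01588938  0.11074256] -0.03285187741804015 0.3495047704249408 [-0.71408646 -0.01285096  0.27510423]
```

```bash
python3 - <<'E'
from h import *
from scipy.spatial.transform import Rotation as Ro
p,y,s=cur();print(s['q'].round(3),s['joint_torque'].round(2),Ro.from_rotvec(s['tcp_rot']).as_matrix().round(4).tolist())
E
```

```text
[-0.081 -0.02   2.212 -0.015  0.938 -0.039] [ 1.000e-02 -3.068e+01 -3.220e+01 -4.000e-02 -1.000e-01 -0.000e+00] [[0.033, 0.9994, 0.0113], [0.9994, -0.0328, -0.0131], [-0.0127, 0.0118, -0.9998]]
```

servo_tool --moves '[[166, [0, -0.002, 0], 0], [166, [0, -0.002, 0], 0], [166, [0, -0.001, 0.002], 0], [166, [0, -0.001, 0.004], 0], [166, [0, -0.001, 0.004], 0], [166, [0, -0.0005, 0.003], 0], [166, [0, 0, 0], 0], [166, [0, 0, 0], 0]]'

```text
time: 14.85
tool_pos: [0.4496, -0.0157, 0.1084]
tcp_rot: [2.241, 2.17, 0.006]
wrist_force: [0.4, -0.1, -0.2]
width: 0.348
```

```bash
python3 - <<'E'
from h import *
p,y,s=cur();print(p,y,s['width'],s['wrist_force'])
E
```

```text
[ 0.44962313 -0.01571199  0.10839022] -0.032219040796272275 0.34771772156822356 [ 0.39912346 -0.07612096 -0.18581628]
```

```bash
python3 - <<'E'
from h import *
from scipy.spatial.transform import Rotation as Ro
p,y,s=cur();print(s['q'].round(3),s['joint_vel'].round(4),s['joint_torque'].round(2),Ro.from_rotvec(s['tcp_rot']).as_matrix().round(4).tolist())
d=snap('scene','t9s');c=snap('top','t9')
E
```

```text
[-0.082 -0.029  2.225 -0.015  0.926 -0.04 ] [-0.0003 -0.0104  0.0039 -0.0019  0.017   0.    ] [ 2.000e-02 -2.991e+01 -3.124e+01 -5.000e-02  9.000e-02 -0.000e+00] [[0.0324, 0.9993, 0.018], [0.9994, -0.0322, -0.0135], [-0.0129, 0.0184, -0.9997]]
```

View pics/t9s.png

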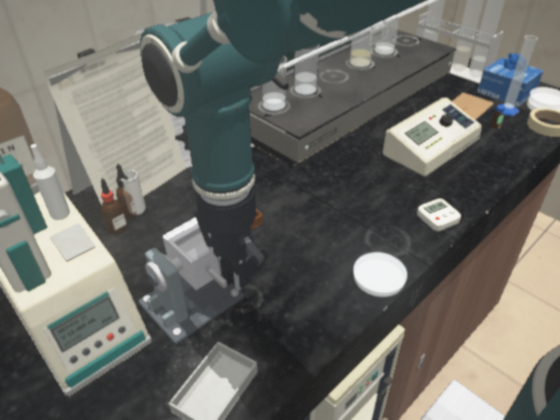

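View pics/t9.png

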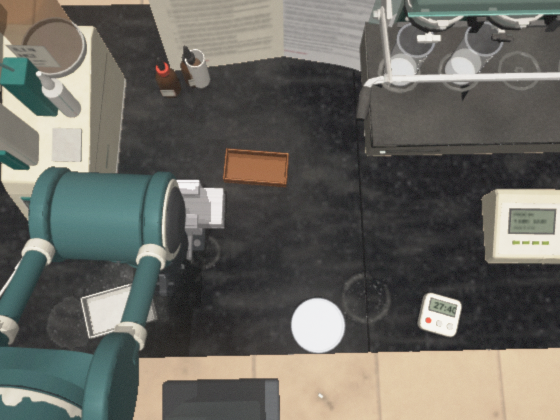

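```bash
python3 - <<'E'
from h import *
c0=dict(np.load('top0.npz'));P=pts(c0)
for x0 in np.arange(.48,.7,.03):
    r=[]
    for y0 in np.arange(.04,.28,.03):
        q=P[(c0['depth']>0)&(P[...,0]>x0)&(P[...,0]<x0+.03)&(P[...,1]>y0)&(P[...,1]<y0+.03)];r.append('%4d'%(1000*q[:,2].max()) if len(q) else '  - ')
    print('x%.2f'%x0,r)
for n in('t9','t9s'):
    c=dict(np.load(n+'.npz'));P=pts(c);px=c['pixels'].astype(int)
    m=(c['depth']>0)&(px[...,1]>px[...,0]+12)&(P[...,2]>.15)
    print(n)
    for x0 in np.arange(.3,.6,.04):
        q=P[m&(P[...,0]>x0)&(P[...,0]<x0+.04)]
        if len(q):print('%.2f'%x0,'y',q[:,1].min().round(3),q[:,1].max().round(3),'z',q[:,2].min().round(3),q[:,2].max().round(3))
E
```

```text
x0.48 [' 123', ' 111', '  34', '  35', '  36', '  33', '  33', '   2', '   2']
x0.51 [' 123', ' 117', ' 119', ' 117', ' 114', ' 114', ' 109', '   3', '   2']
x0.54 [' 122', ' 107', ' 146', ' 146', ' 146', ' 147', ' 145', '   2', '   3']
x0.57 ['  12', '   3', ' 159', ' 160', ' 264', ' 243', ' 149', '  - ', '   2']
x0.60 ['   3', '   3', ' 166', ' 168', ' 271', '  - ', '  - ', '  - ', '  - ']
x0.63 ['   3', '   3', ' 292', ' 288', ' 277', ' 166', '  - ', '  - ', '  - ']
x0.66 ['   3', '   3', ' 289', ' 288', ' 306', ' 171', ' 173', '  - ', '  - ']
x0.69 ['   4', ' 175', ' 340', ' 349', ' 327', '  - ', ' 173', '  - ', '  - ']
t9
0.30 y -0.061 0.04 z 0.5 0.593
0.34 y -0.065 0.052 z 0.476 0.545
0.38 y -0.066 0.049 z 0.288 0.491
0.42 y -0.069 0.049 z 0.454 0.476
0.46 y -0.071 0.043 z 0.43 0.474
0.54 y 0.193 0.219 z 0.15 0.225
0.58 y 0.196 0.203 z 0.21 0.223
t9s
0.30 y 0.053 0.058 z 0.491 0.535
0.34 y 0.041 0.055 z 0.467 0.525
0.38 y -0.063 0.052 z 0.281 0.488
0.42 y -0.053 0.048 z 0.283 0.474
0.46 y 0.017 0.045 z 0.292 0.47
0.54 y 0.193 0.22 z 0.15 0.273
0.58 y 0.183 0.218 z 0.22 0.302
```

servo_tool --moves '[[166, [0, -0.001, 0.003], 0], [166, [0, 0, 0.003], 0], [166, [0, 0, 0.003], 0], [166, [0, 0, 0], 0], [166, [0, 0, 0], 0], [166, [0, 0, 0], 0], [166, [0, 0, 0], 0], [166, [0, 0, 0], 0]]'

```text
time: 15.62
tool_pos: [0.4498, -0.0157, 0.1076]
tcp_rot: [2.242, 2.171, 0.003]
wrist_force: [-4.4, 0.7, 8.3]
width: 0.352
```

```bash
python3 - <<'E'
from h import *
from scipy.spatial.transform import Rotation as Ro
p,y,s=cur();print(p,y,s['q'].round(3),s['joint_vel'].round(4),s['joint_torque'].round(2),s['wrist_force'],Ro.from_rotvec(s['tcp_rot']).as_matrix().round(4).tolist())
E
```

```text
[ 0.44979698 -0.01569579  0.1075986 ] -0.03205810425121168 [-0.082 -0.026  2.224 -0.015  0.927 -0.041] [ 0.0008  0.0026 -0.0033  0.0025  0.0028 -0.0006] [-1.300e-01 -2.607e+01 -2.922e+01 -7.000e-02 -8.700e-01  1.000e-02] [-4.36835782  0.73726904  8.26507931] [[0.0323, 0.9994, 0.0159], [0.9994, -0.032, -0.0133], [-0.0128, 0.0163, -0.9998]]
```

```bash
python3 - <<'E'
from h import *
d=snap('scene','t10s')
cv2.imwrite('pics/t10sc.png',cv2.resize(d['pixels'][190:300,160:290,::-1],None,fx=5,fy=5,interpolation=cv2.INTER_CUBIC))
P=pts(d);tcp=np.array([.4498,-.0157,.1076])
m=(d['depth']>0)&(abs(P[...,1]+.0157)<.04)&(P[...,0]<.449)&(P[...,2]>.075)&(P[...,2]<.22)
for z0 in np.arange(.075,.21,.008):
    q=P[m&(P[...,2]>z0)&(P[...,2]<z0+.008)]
    if len(q): print('dz %.3f'%(z0+.004-tcp[2]),'xmin off',(q[:,0]-tcp[0]).min().round(4),'y off',(q[:,1]-tcp[1]).min().round(3),(q[:,1]-tcp[1]).max().round(3),len(q))
E
```

```text
dz -0.029 xmin off -0.0202 y off 0.005 0.005 1
dz -0.021 xmin off -0.0265 y off -0.003 0.025 28
dz -0.013 xmin off -0.0293 y off -0.006 0.026 115
dz -0.005 xmin off -0.0288 y off -0.006 0.025 108
dz 0.003 xmin off -0.0287 y off 0.004 0.012 37
dz 0.011 xmin off -0.0279 y off 0.007 0.013 15
dz 0.019 xmin off -0.0467 y off -0.01 0.014 43
dz 0.027 xmin off -0.0507 y off -0.009 0.016 127
dz 0.035 xmin off -0.0539 y off -0.01 0.017 61
dz 0.043 xmin off -0.0574 y off -0.01 0.019 174
dz 0.051 xmin off -0.0615 y off -0.01 0.019 86
dz 0.059 xmin off -0.0649 y off -0.008 0.019 98
dz 0.067 xmin off -0.0674 y off -0.009 0.021 172
dz 0.075 xmin off -0.0672 y off -0.01 0.021 300
dz 0.083 xmin off -0.0513 y off -0.007 0.021 184
dz 0.091 xmin off -0.0423 y off -0.007 0.014 99
dz 0.099 xmin off -0.0396 y off -0.012 0.03 70
```

View pics/t10sc.png

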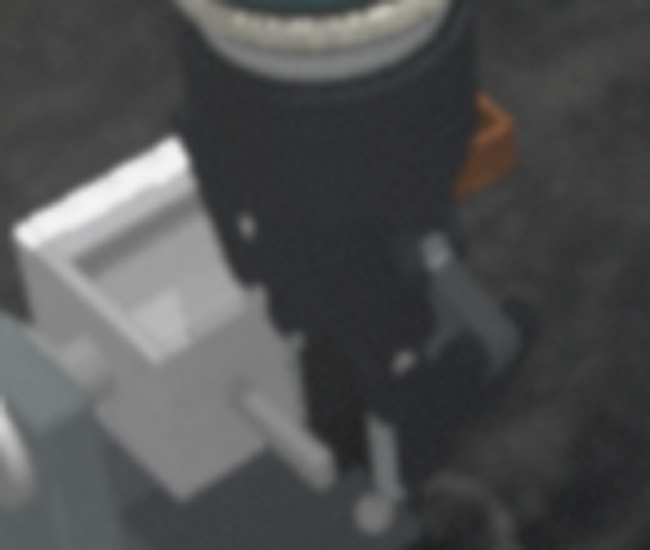

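Contact found: the gripper's spread linkage sits on the near lip (force -4 N x, +8 N z). The tips are already 10 mm below the sleeve centre, so I'll lift 4 mm clear and grip there.

servo_tool --moves '[[166, [0, -0.0005, -0.002], 0], [166, [0, -0.0005, -0.002], 0], [166, [0, 0, -0.001], 0], [166, [0, 0, 0], 0], [185, [0, 0, 0], 0], [200, [0, 0, 0], 0], [215, [0, 0, 0], 0], [225, [0, 0, 0], 0]]' --newtons 30

```text
time: 16.33
tool_pos: [0.4475, -0.0155, 0.1094]
tcp_rot: [2.245, 2.173, -0.001]
wrist_force: [-0.6, 0.4, 0.5]
width: 0.173
```

servo_tool --moves '[[225, [0, 0, 0], 0], [225, [0, 0, 0], 0], [225, [0, 0, 0], 0], [225, [0, 0, 0], 0], [225, [0, 0, 0], 0], [225, [0, 0, 0], 0], [225, [0, 0, 0], 0], [225, [0, 0, 0], 0]]'

```text
time: 17.0
tool_pos: [0.4475, -0.0156, 0.1094]
tcp_rot: [2.245, 2.173, -0.001]
wrist_force: [-0.1, 0.7, 1.2]
width: 0.174
```

```bash
python3 - <<'E'
from h import *
p,y,s=cur();print(p,y,s['width'],s['wrist_force'])
d=snap('scene','t11s')
cv2.imwrite('pics/t11sc.png',cv2.resize(d['pixels'][190:300,160:290,::-1],None,fx=5,fy=5,interpolation=cv2.INTER_CUBIC))
E
```

```text
[ 0.44746614 -0.01556052  0.10944996] -0.03242208423029022 0.17352836835034946 [-0.12911886  0.74219264  1.17865396]
```

View pics/t11sc.png

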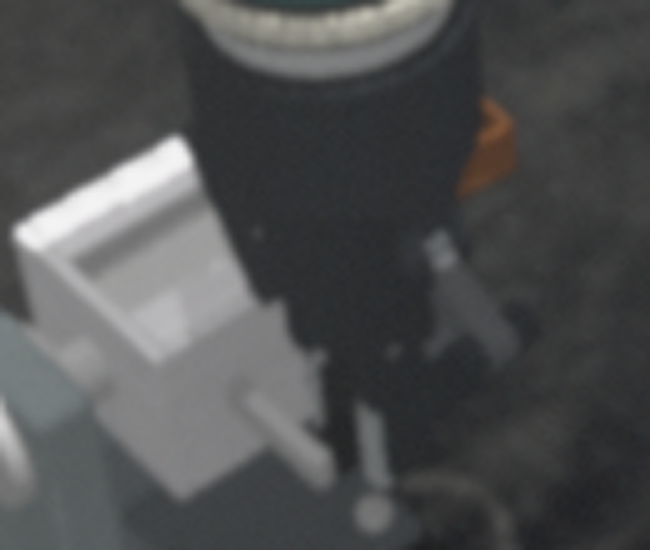

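The sleeve is gripped: 14.7 mm read, and the same bias on the tray grip makes that about 16 mm. It sits at x=0.4475, which puts the axis at x=0.5225. Now I'll swing it in tool y/z.

```bash
cat >> h.py <<'E'
C0=np.array([.44746614,-.01556052,.10944996])
def arc(dth,n=8,grip=225,R=.075):
    from scipy.spatial.transform import Rotation as Ro
    s=bot.read_state();M=Ro.from_rotvec(s['tcp_rot']).as_matrix();p=s['tool_pos']
    e=np.array([np.cos(-.0324),np.sin(-.0324),0]);a=np.cross([0,0,1.],e)
    h=(p-C0)@e-R;v=(p-C0)[2];th=np.arctan2(v,-h);r=np.hypot(h,v)
    print('theta deg %.1f r %.4f ax %.4f w %.3f F %s t %.2f'%(np.degrees(th),r,(p-C0)@a,s['width'],s['wrist_force'].round(1),s['time']))
    rows=[];q=p.copy()
    for k in range(n):
        t=th+np.radians(dth)*(k+1)/n
        w=C0+e*(R-R*np.cos(t))+np.array([0,0,R*np.sin(t)])
        d=w-q; 
        if k==0: d0=d
        q=w; x=M.T@d; rows.append([grip,np.round(x,4).tolist(),0])
    show(rows)
E
python3 -c "
from h import *
arc(26)"
```

```text
theta deg -0.0 r 0.0750 ax 0.0000 w 0.174 F [0.2 0.1 0.1] t 17.05
[[225, [-0.0001, 0.0002, -0.0042], 0], [225, [-0.0001, 0.0004, -0.0042], 0], [225, [-0.0001, 0.0007, -0.0042], 0], [225, [-0.0001, 0.0009, -0.0042], 0], [225, [-0.0001, 0.0011, -0.0041], 0], [225, [-0.0001, 0.0014, -0.004], 0], [225, [-0.0, 0.0016, -0.0039], 0], [225, [-0.0, 0.0018, -0.0039], 0]]
```

servo_tool --moves '[[225, [0, 0, -0.003], 0], [225, [0, 0.0004, -0.0042], 0], [225, [0, 0.0007, -0.0042], 0], [225, [0, 0.0009, -0.0042], 0], [225, [0, 0.0011, -0.0041], 0], [225, [0, 0.0014, -0.004], 0], [225, [0, 0.0016, -0.0039], 0], [225, [0, 0.0018, -0.0039], 0]]'

```text
time: 17.72
tool_pos: [0.4555, -0.0158, 0.1433]
tcp_rot: [2.244, 2.173, -0.001]
wrist_force: [3.3, -0.7, -3.5]
width: 0.174
```

```bash
python3 -c "
from h import *
arc(28)"
```

```text
theta deg 26.8 r 0.0751 ax 0.0000 w 0.174 F [ 3.3 -0.7 -3.5] t 17.72
[[225, [-0.0001, 0.0023, -0.004], 0], [225, [-0.0001, 0.0025, -0.0038], 0], [225, [-0.0, 0.0027, -0.0037], 0], [225, [-0.0, 0.0029, -0.0035], 0], [225, [-0.0, 0.0031, -0.0033], 0], [225, [-0.0, 0.0033, -0.0031], 0], [225, [-0.0, 0.0035, -0.0029], 0], [225, [-0.0, 0.0037, -0.0027], 0]]
```

servo_tool --moves '[[225, [0, 0.0023, -0.004], 0], [225, [0, 0.0025, -0.0038], 0], [225, [0, 0.0027, -0.0037], 0], [225, [0, 0.0029, -0.0035], 0], [225, [0, 0.0031, -0.0033], 0], [225, [0, 0.0033, -0.0031], 0], [225, [0, 0.0035, -0.0029], 0], [225, [0, 0.0037, -0.0027], 0]]'

```text
time: 18.38
tool_pos: [0.481, -0.0166, 0.172]
tcp_rot: [2.244, 2.173, -0.003]
wrist_force: [3.8, -1.6, -7.6]
width: 0.172
```

```bash
python3 -c "
from h import *
arc(28)
d=snap('scene','t12s')"
```

```text
theta deg 56.5 r 0.0751 ax 0.0000 w 0.172 F [ 3.8 -1.6 -7.6] t 18.38
[[225, [-0.0001, 0.004, -0.0023], 0], [225, [-0.0, 0.0041, -0.0021], 0], [225, [-0.0, 0.0042, -0.0019], 0], [225, [-0.0, 0.0043, -0.0016], 0], [225, [-0.0, 0.0044, -0.0013], 0], [225, [-0.0, 0.0045, -0.0011], 0], [225, [-0.0, 0.0045, -0.0008], 0], [225, [-0.0, 0.0046, -0.0005], 0]]
```

View pics/t12s.png

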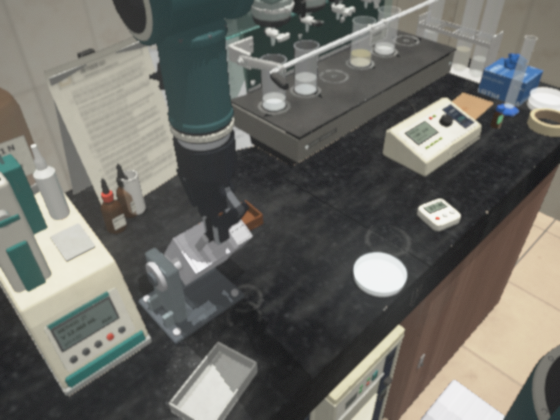

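The cradle is tilting with the handle at (205,240), and the trays are still in place. Continuing.

servo_tool --moves '[[225, [0, 0.004, -0.0021], 0], [225, [0, 0.0041, -0.002], 0], [225, [0, 0.0042, -0.0018], 0], [225, [0, 0.0043, -0.0015], 0], [225, [0, 0.0044, -0.0012], 0], [225, [0, 0.0045, -0.001], 0], [225, [0, 0.0045, -0.0007], 0], [225, [0, 0.0046, -0.0004], 0]]'

```text
time: 19.1
tool_pos: [0.5161, -0.0178, 0.1842]
tcp_rot: [2.248, 2.177, -0.012]
wrist_force: [-0.3, -0.8, -2.6]
width: 0.176
```

```bash
python3 -c "
from h import *
arc(28)"
```

```text
theta deg 85.1 r 0.0750 ax -0.0000 w 0.176 F [-0.3 -0.8 -2.6] t 19.10
[[225, [-0.0, 0.0046, -0.0002], 0], [225, [-0.0, 0.0046, 0.0], 0], [225, [0.0, 0.0046, 0.0003], 0], [225, [0.0, 0.0045, 0.0006], 0], [225, [0.0, 0.0045, 0.0009], 0], [225, [0.0, 0.0044, 0.0012], 0], [225, [0.0, 0.0044, 0.0014], 0], [225, [0.0, 0.0043, 0.0017], 0]]
```

servo_tool --moves '[[225, [0, 0.0046, -0.0002], 0], [225, [0, 0.0046, 0], 0], [225, [0, 0.0046, 0.0003], 0], [225, [0, 0.0045, 0.0006], 0], [225, [0, 0.0045, 0.0009], 0], [225, [0, 0.0044, 0.0012], 0], [225, [0, 0.0044, 0.0014], 0], [225, [0, 0.0043, 0.0017], 0]]'

```text
time: 19.77
tool_pos: [0.5549, -0.0191, 0.1772]
tcp_rot: [2.249, 2.178, -0.016]
wrist_force: [-2.2, -1.0, -2.1]
width: 0.171
```

```bash
python3 -c "
from h import *
arc(26)"
```

```text
theta deg 115.6 r 0.0751 ax -0.0000 w 0.171 F [-2.2 -1.  -2.1] t 19.77
[[225, [0.0001, 0.0037, 0.0021], 0], [225, [0.0, 0.0037, 0.0022], 0], [225, [0.0, 0.0035, 0.0024], 0], [225, [0.0, 0.0034, 0.0026], 0], [225, [0.0, 0.0032, 0.0027], 0], [225, [0.0, 0.0031, 0.0029], 0], [225, [0.0, 0.0029, 0.0031], 0], [225, [0.0, 0.0027, 0.0033], 0]]
```

servo_tool --moves '[[225, [0, 0.0037, 0.002], 0], [225, [0, 0.0037, 0.0022], 0], [225, [0, 0.0035, 0.0024], 0], [225, [0, 0.0034, 0.0026], 0], [225, [0, 0.0032, 0.0027], 0], [225, [0, 0.0031, 0.0029], 0], [225, [0, 0.0029, 0.0031], 0], [225, [0, 0.0027, 0.0033], 0]]'

```text
time: 20.43
tool_pos: [0.5834, -0.02, 0.1535]
tcp_rot: [2.251, 2.18, -0.017]
wrist_force: [-2.3, -0.2, -0.9]
width: 0.178
```

```bash
python3 -c "
from h import *
arc(25)"
```

```text
theta deg 144.2 r 0.0753 ax -0.0001 w 0.178 F [-2.3 -0.2 -0.9] t 20.43
[[225, [0.0001, 0.0021, 0.0035], 0], [225, [0.0, 0.0021, 0.0035], 0], [225, [0.0, 0.0019, 0.0036], 0], [225, [0.0001, 0.0017, 0.0037], 0], [225, [0.0001, 0.0015, 0.0038], 0], [225, [0.0001, 0.0013, 0.0039], 0], [225, [0.0001, 0.0011, 0.0039], 0], [225, [0.0001, 0.0009, 0.004], 0]]
```

servo_tool --moves '[[225, [0, 0.0021, 0.0034], 0], [225, [0, 0.0021, 0.0035], 0], [225, [0, 0.0019, 0.0036], 0], [225, [0, 0.0017, 0.0036], 0], [225, [0, 0.0015, 0.0035], 0], [225, [0, 0.0012, 0.0033], 0], [225, [0, 0.001, 0.003], 0], [225, [0, 0.0007, 0.0025], 0]]'

```text
time: 21.1
tool_pos: [0.5963, -0.0205, 0.1237]
tcp_rot: [2.252, 2.181, -0.019]
wrist_force: [-3.6, -0.3, -0.3]
width: 0.171
```

```bash
python3 -c "
from h import *
arc(14)"
```

```text
theta deg 169.1 r 0.0753 ax -0.0001 w 0.171 F [-3.6 -0.3 -0.3] t 21.10
[[225, [0.0001, 0.0001, 0.0023], 0], [225, [0.0, 0.0003, 0.0023], 0], [225, [0.0, 0.0003, 0.0023], 0], [225, [0.0, 0.0002, 0.0023], 0], [225, [0.0, 0.0001, 0.0023], 0], [225, [0.0, 0.0001, 0.0023], 0], [225, [0.0, -0.0, 0.0023], 0], [225, [0.0, -0.0001, 0.0023], 0]]
```

servo_tool --moves '[[225, [0, 0.0003, 0.0023], 0], [225, [0, 0.0003, 0.0023], 0], [225, [0, 0.0002, 0.002], 0], [225, [0, 0.0001, 0.0015], 0], [225, [0, 0.0001, 0.0015], 0], [225, [0, 0, 0.0015], 0], [225, [0, 0, 0.0015], 0], [225, [0, 0, 0.001], 0]]'

```text
time: 21.77
tool_pos: [0.5977, -0.0206, 0.1094]
tcp_rot: [2.252, 2.18, -0.018]
wrist_force: [-6.5, -0.3, 8.5]
width: 0.17
```

```bash
python3 -c "
from h import *
arc(4)"
```

```text
theta deg -179.9 r 0.0753 ax -0.0001 w 0.170 F [-6.5 -0.3  8.5] t 21.77
[[225, [0.0001, -0.0003, 0.0007], 0], [225, [0.0, -0.0, 0.0007], 0], [225, [0.0, -0.0, 0.0007], 0], [225, [0.0, -0.0, 0.0007], 0], [225, [0.0, -0.0, 0.0007], 0], [225, [0.0, -0.0, 0.0007], 0], [225, [0.0, -0.0, 0.0007], 0], [225, [0.0, -0.0, 0.0007], 0]]
```

At the stop: 180.1°, with 8.5 N of reaction. I'll hold briefly, open a little and lift off.

servo_tool --moves '[[225, [0, 0, 0], 0], [225, [0, 0, 0], 0], [225, [0, 0, 0], 0], [210, [0, 0, 0], 0], [195, [0, 0, 0], 0], [180, [0, 0, 0], 0], [180, [0, 0, 0], 0], [180, [0, 0, 0], 0]]'

```text
time: 22.43
tool_pos: [0.6016, -0.0204, 0.1111]
tcp_rot: [2.248, 2.176, -0.007]
wrist_force: [-0.4, 0.2, 0.5]
width: 0.292
```

servo_tool --moves '[[180, [0, 0, -0.003], 0], [180, [0, 0, -0.005], 0], [180, [0, 0, -0.007], 0], [180, [0, 0, -0.01], 0], [180, [0, 0, -0.015], 0], [180, [0, 0, -0.02], 0], [180, [0, 0, -0.02], 0], [180, [0, 0, -0.02], 0]]'

```text
time: 23.1
tool_pos: [0.5991, -0.0188, 0.2147]
tcp_rot: [2.251, 2.179, -0.013]
wrist_force: [-0.2, -0.2, 0.0]
width: 0.295
```

servo_tool --moves '[[180, [-0.02, -0.005, -0.015], 0], [180, [-0.025, -0.005, -0.01], 0], [180, [-0.03, -0.005, -0.005], 0], [180, [-0.03, -0.01, 0], 0], [180, [-0.03, -0.01, 0], 0], [180, [-0.03, -0.01, 0], 0], [180, [-0.025, 0, 0], 0], [180, [-0.015, 0, 0], 0]]'

```text
time: 23.77
tool_pos: [0.5522, -0.2266, 0.2694]
tcp_rot: [2.225, 2.173, 0.012]
wrist_force: [1.1, -0.4, -0.2]
width: 0.292
```

```bash
python3 - <<'E'
from h import *
p,y,s=cur();print(p,y,s['wrist_force'],s['width'])
d=snap('scene','t13s');c=snap('top','t13')
a=cv2.resize(c['pixels'][140:260,110:240,::-1],None,fx=4,fy=4,interpolation=cv2.INTER_CUBIC)
cv2.imwrite('pics/t13c.png',a);cv2.imwrite('pics/t13sc.png',cv2.resize(d['pixels'][190:340,130:280,::-1],None,fx=3.8,fy=3.8,interpolation=cv2.INTER_CUBIC))
E
```

```text
[ 0.55215701 -0.22662361  0.26941272] -0.023253312930879923 [ 1.07338968 -0.44459672 -0.1738836 ] 0.29207308122676107
```

View pics/t13c.png

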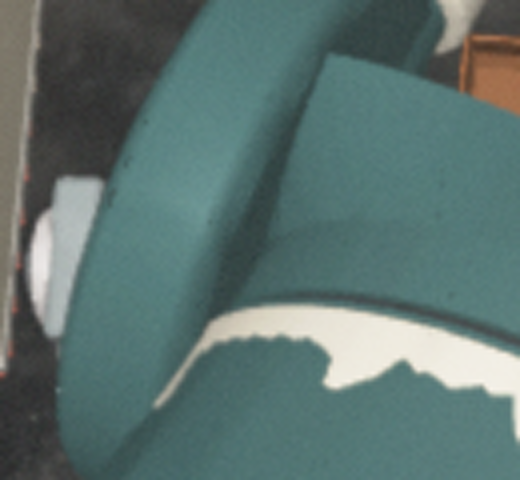

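View pics/t13sc.png

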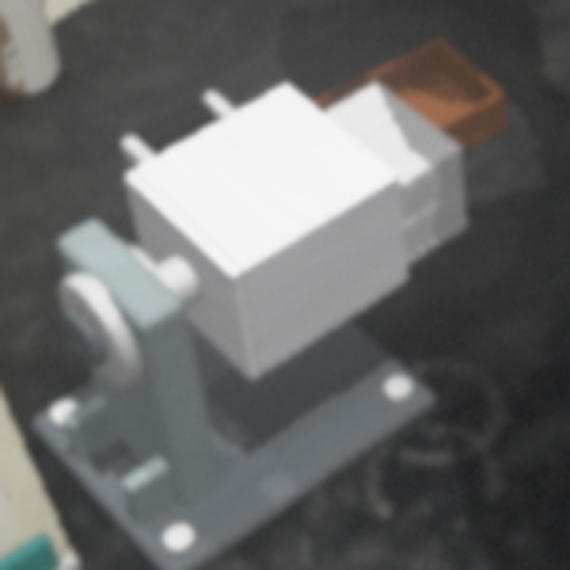

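The cradle is turned over: handle rods on the far side at (130–220,100–150), trays stacked and closed at the mouth. I'll clear the top view and check the numbers.

servo_tool --moves '[[180, [-0.03, 0, 0], 0], [180, [-0.035, 0, 0], 0], [180, [-0.035, 0, 0], 0], [180, [-0.035, 0, 0], 0], [180, [-0.035, 0, 0], 0], [180, [-0.03, 0, 0], 0], [180, [-0.02, 0, 0], 0], [180, [0, 0, 0], 0]]'

```text
time: 24.53
tool_pos: [0.5499, -0.4482, 0.2792]
tcp_rot: [2.216, 2.176, 0.022]
wrist_force: [-1.2, 0.6, -0.2]
width: 0.296
```

```bash
python3 - <<'E'
from h import *
p,y,s=cur();print(p,y,s['wrist_force'],s['joint_vel'].round(3))
d=snap('scene','t14s');c=snap('top','t14')
cv2.imwrite('pics/t14c.png',cv2.resize(c['pixels'][140:260,110:240,::-1],None,fx=4,fy=4,interpolation=cv2.INTER_CUBIC))
P=pts(c);ok=c['depth']>0
b=lambda x0,x1,y0,y1,z0,z1:P[ok&(P[...,0]>x0)&(P[...,0]<x1)&(P[...,1]>y0)&(P[...,1]<y1)&(P[...,2]>z0)&(P[...,2]<z1)]
q=b(.47,.58,-.045,.02,.1,.14);A=np.linalg.lstsq(np.c_[q[:,0]-.52,q[:,1],np.ones(len(q))],q[:,2],rcond=None)[0];print('cradle top',A)
q=b(.47,.58,-.12,-.056,.095,.13);A=np.linalg.lstsq(np.c_[q[:,0]-.52,q[:,1]+.07,np.ones(len(q))],q[:,2],rcond=None)[0];print('tray top',A,len(q),q.min(0),q.max(0),cv2.minAreaRect((q[:,:2]*1000).astype(np.float32)))
q=b(.575,.62,-.03,-.001,.08,.115);print('handle',np.median(q,0),q.min(0),q.max(0))
E
```

```text
[ 0.54990427 -0.44820331  0.27923594] -0.01815888064631193 [-1.16567674  0.61910409 -0.24817401] [ 0.02  -0.014  0.009  0.032  0.032  0.018]
cradle top [0.00071424 0.00795107 0.12383374]
tray top [0.03243219 0.06553175 0.11341528] 798 [ 0.4875218  -0.08794673  0.09569939] [ 0.54449446 -0.05602963  0.11990388] ((515.976806640625, -71.53468322753906), (32.02436065673828, 56.648651123046875), 88.88473510742188)
handle [ 0.59529185 -0.01437234  0.10022825] [ 0.57667205 -0.02993961  0.09075683] [ 0.60475042 -0.00122499  0.10452193]
```

View pics/t14c.png

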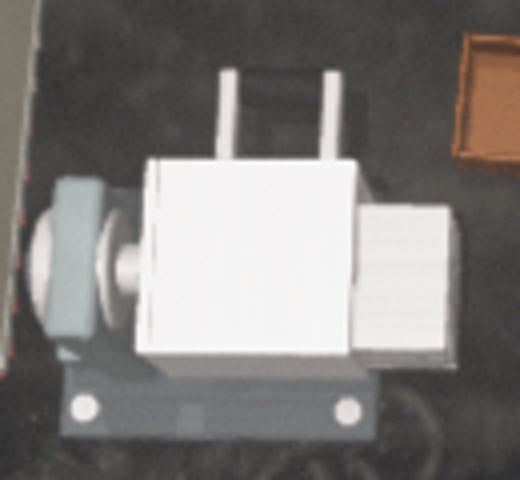

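```bash
python3 - <<'E'
from h import *
for n in('t14','t14s'):
    c=dict(np.load(n+'.npz'));P=pts(c)
    q=P[(c['depth']>0)&(P[...,0]>.492)&(P[...,0]<.541)&(P[...,1]>-.083)&(P[...,1]<-.06)&(P[...,2]>.105)&(P[...,2]<.122)]
    print(n,len(q),np.median(q[:,2]),np.linalg.lstsq(np.c_[q[:,0]-.52,q[:,1]+.07,np.ones(len(q))],q[:,2],rcond=None)[0])
d=dict(np.load('t14s.npz'));cv2.imwrite('pics/t14sc.png',cv2.resize(d['pixels'][190:300,190:290,::-1],None,fx=5,fy=5,interpolation=cv2.INTER_CUBIC))
E
```

```text
t14 469 0.11389301744806454 [-0.00439716 -0.00737374  0.11387032]
t14s 316 0.11375421165691862 [ 0.00243279 -0.00634988  0.11375644]
```

View pics/t14sc.png

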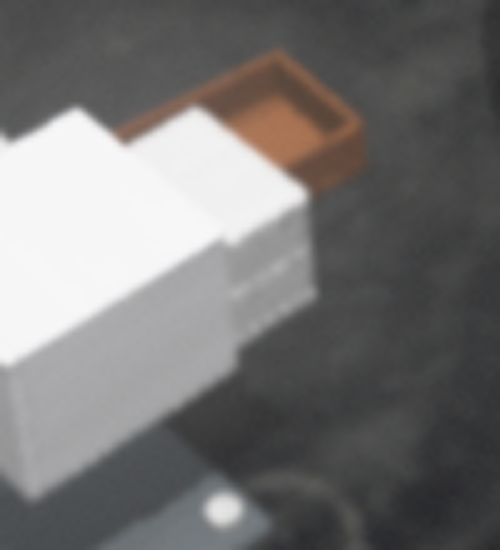

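The stack is level and closed, and the two trays are aligned. Handing in.

```bash
python3 -c "
from workcell import bot
print(bot.finish_job())"
```

```text
the job is handed in; nothing more can be done
None
```

The empty tray went onto the full one, the turner was swung over to its far stop, and I handed the job in at about 24.6 s. I then had no verdict to check against.

**What I did:** I gripped the bright steel tray near its far end and slid it in level on top of the full tray until it reached the back, then let go. After that I gripped the handle sleeve and swung it through 180° to its stop, where it pushed back with 8.5 N. I released it and moved the arm clear.

**Last checks:**
- **Handle:** it is level on the far side, at x≈0.595.
- **Tray stack:** its top is level at 113.8 mm in both views (about 114 mm expected), with the tray ends in line and no gap showing at the mouth. The outer end is still at y=-0.088, so it has not slid out.
- **Balls:** none is visible outside the trays. They are hidden under the closed stack, so I could not see them directly in the lower tray.

**What went less cleanly:**
- **First approach to the handle:** the gripper linkage touched the near lip, with 8 N read on the wrist. I lifted about 2 mm and gripped higher on the sleeve.
- **Tray position:** the stack now sits about 5 mm to the robot's side of the cradle's centre, within the 15 mm allowed.

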